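Refit the bath caddy's slats, clamp them and put the key away

ROBOT

A 6-joint arm with a two-finger parallel gripper is mounted at the origin on the work surface. World frame = base frame: x ahead of the robot, y to its left, z up, the work surface at z = 0. Lengths are in mm, angles in rad, forces in N, time in s.
With the tool pointing down it reaches from about 350 to 875 mm from the base axis. Payload 4.2 kg.
Tool frame: the origin (TCP) lies between the finger pads; the fingertips stand 17 mm ahead of it and the grasp point (between the pads) lies 2 mm behind it (nose_length is the distance from the TCP to the fingertips, in mm); z points along the fingers, y is the direction in which the jaws open and shut (so a half turn about z gives the same grasp; the last joint's range is limited). The gripper opens to 85 mm and grips with 20 to 120 N. Pads are 22 mm wide; open, the fingers measure 114 mm over their backs; the gripper's body (76 mm by 85 mm) begins 54 mm behind the grasp point. The pads swing forward as they close: fully open they stand 13 mm farther back than shut.
Start: joints at [-1.013, 0.385, 0.008, 0, -1.194, -0.259], TCP at [183.999, -597.28, 248.312] pointing down, gripper open.
Joint ranges: [-3.14, 3.14], [-1.21, 2.06], [-1.07, 1.41], [-3.16, 2.05], [-2.99, -0.16], [-3.1, 3.1]. Speed limits (rad/s): [2.79, 2.79, 3.14, 3.14, 3.14, 3.14].

INTERFACE

Orientations are given as a unit quaternion [x, y, z, w].
In Python, from bench import * gives the robot as it stands.
- The arm moves only by the tool jog_arm, never from a script. Its argument "increments" is a list of rows, each a list of 4 numbers: the shift along the tool's x, y, z in m, then the turn about the tool's z in degrees. A call has 1 to 10 rows; each row is the pose to reach, as a shift and turn from the pose measured when the call began, along the tool's axes at that moment; what a row does not reach only later rows make up. A row lasts 1/8 s, in which the tool goes at most 62.5 mm and 10.7 degrees, less where a joint would pass 70% of its speed; a pose out of reach is approached as far as the arm can. A call with a gripper value outside its range is refused whole. "hand" is the gripper's target within -1 to 1 (fully open at 1, half-way at 0, shut at -1), set as the call begins (left out, the last holds). The fingers move at their own pace and stop on an object; the grip force is fixed at half the most. Time passes only in rows, so rows that repeat a pose let the fingers close. It gives the time, the measured TCP pose, the force and the opening at its end, in the units of the state.
- read_state(): the state, without advancing time (a new reading comes with each control period).
- get_image(name): name is "side" or "top" or "wrist"; returns the picture (420x560x3 uint8, red, green, blue); there is no depth.
- calibration(name): a dict with "fx", "fy", "cx", "cy" (pixels), "position" and "rotation" of the camera in the world; the wrist camera has in their place "hand_eye" (4x4, takes a point from camera to tool coordinates, whose origin is the TCP and whose axes are the flange's). Camera axes: x right, y up, looking along -z (the intrinsics and any distortion apply to the point x, -y, -z); pixel columns grow to the right and rows downward; lengths in mm; the calibration is good to about 2 mm. The wrist camera is an equidistant fisheye: a pixel r from the principal point sees the ray r / f radians off the axis. A picture is of the moment at which its call begins: read the wrist's pose just before it. calibration takes no time and is no camera call.
- job_done(): hands the job in, once; it reports no verdict.
The state is a dict: "clock": time; "joints": joint angles; "joint_vel": joint speeds; "joint_efforts": joint torques, N m; "position": TCP position; "ee_rot": TCP orientation; "contact_force": force on the tool from outside, world axes, zero at the start; "wrist_torque": the same for the moment, N m; "gripper_width": finger opening in mm.
Only numpy, scipy, OpenCV 4.12 (cv2) and the standard library are available. Lean on these libraries where they do the work, as an engineer would, in place of code of your own. Each camera call takes 0.05 s, during which the arm holds its last target.

TASK

Slide each loose beech slat lengthways into a slot of the steel rack, one slat to a slot, until it is fully home against the back of the slot. When all are in, take the orange-handled hex key from its wooden stand and use it to turn the rack's recessed clamp screw clockwise in quarter turns, regrasping the key, until the screw is hard against its stop. Only then press the button on the white case so that its hidden drawer springs open, stand the key upright in the drawer's well and push the drawer shut until it latches, without disturbing the toiletries.

Things in the scene. Friction and masses are not known exactly. Their poses are not given: they have to be found in the camera images.
- slat0_mid (a point): one of the loose beech slats (two or three are there; None if absent), 120 x 44 x 12 mm, lying flat on the table: its centre. x along its length, y across its 44 mm width, z up through its thickness. Both ends are alike, bevelled over the last 10 mm (to 36 x 7 mm). 50 g
- slat1_mid (a point): one of the loose beech slats (two or three are there; None if absent), 120 x 44 x 12 mm, lying flat on the table: its centre. x along its length, y across its 44 mm width, z up through its thickness. Both ends are alike, bevelled over the last 10 mm (to 36 x 7 mm). 50 g
- slat2_mid (a point): one of the loose beech slats (two or three are there; None if absent), 120 x 44 x 12 mm, lying flat on the table: its centre. x along its length, y across its 44 mm width, z up through its thickness. Both ends are alike, bevelled over the last 10 mm (to 36 x 7 mm). 50 g
- slot0 (a point): mouth of one of the three identical slots, which lie side by side 80 mm apart: the point at the middle of the opening, in the plane of the rack's front face. x points straight into the slot (away from the robot's side), z up. Opening 47 mm wide and 15 mm high, 70 mm deep to its back wall; its floor is 40 mm above the table. The rack's top plate is 65 mm above the table and bears a short black stripe over the middle of each slot
- slot1 (a point): mouth of one of the three identical slots, which lie side by side 80 mm apart: the point at the middle of the opening, in the plane of the rack's front face. x points straight into the slot (away from the robot's side), z up. Opening 47 mm wide and 15 mm high, 70 mm deep to its back wall; its floor is 40 mm above the table. The rack's top plate is 65 mm above the table and bears a short black stripe over the middle of each slot
- slot2 (a point): mouth of one of the three identical slots, which lie side by side 80 mm apart: the point at the middle of the opening, in the plane of the rack's front face. x points straight into the slot (away from the robot's side), z up. Opening 47 mm wide and 15 mm high, 70 mm deep to its back wall; its floor is 40 mm above the table. The rack's top plate is 65 mm above the table and bears a short black stripe over the middle of each slot
- socket (a point): the clamp screw in the grey square boss on top of the rack: the centre of the mouth of its hex socket. The mouth lies 87 mm above the table, sunk 8 mm below the boss's top (95 mm above the table) at the bottom of a 36 mm square bore. z up; x points square to one flat of the hexagon and turns with the screw. Hexagon 17.5 mm across flats (20.2 mm across corners), 22 mm deep. The screw head round the hexagon is flat
- screw (a joint): angle of the clamp screw, rad: grows as it is turned clockwise seen from above; starts anywhere from 0 to 0.9; hard stop at 4.71, where it is fully tight. It resists with about 0.1 N m and stays where it is left
- key_grip (a point): hex key: the centre of its orange handle, a block 30 x 30 mm and 40 mm tall. z points up the key; x and y are square to the handle's sides. The steel hexagonal shank points down from the handle's underside. 120 g. It starts upright in the stand, with the handle's underside resting on the stand's top, 56 mm above the table (the stand is 64 x 64 mm)
- key_tip (a point): hex key: the centre of the shank's lower end, 50 mm below the handle's underside and 70 mm below key_grip. The shank is a hexagon 16 mm across flats (18.5 mm across corners), with its last 5 mm a cone that narrows to 9 mm. x points square to one flat of the hexagon (and square to a side of the handle)
- key: the same hex key; origin at key_tip
- latch_top (a point): the dark round push button on top of the white case (case 120 mm deep, 100 mm wide and 120 mm high): the centre of its top, 134 mm above the table when up. 28 mm across, travel 8 mm straight down, about 5 N at the bottom; the drawer is released after about 5 mm and springs out
- drawer (a joint): how far the hidden drawer stands out of the case, m: 0 shut and latched, 0.075 fully out. A spring pushes it out with 1 to 3 N; it cannot be pulled out while latched. To shut it, push its front back until the latch snaps behind it (about 8 N near the end; it may be pushed 3 mm past 0)
- drawer_front (a point): centre of the drawer's white front panel (100 mm wide, 112 mm tall, lower edge 7 mm above the table, top edge 119 mm). x points straight into the case, the way to push it shut; this point is 65 mm above the table and moves with the drawer
- drawer_well (a point): the centre of the mouth of the well in the drawer's wooden deck, 62 mm above the table and 35 mm behind the back of the front panel: a square hole 24 x 24 mm, 52 mm deep, with sides along x and y. The key's shank goes in and the handle's underside rests on the deck. With the drawer out this point stands 40 mm in front of the case. x points into the case, z up; it moves with the drawer
- dish: small white ceramic dish, 100 mm across; leave alone
- tumbler: blue tumbler, 72 mm across, 100 mm tall; leave alone
- soap: cream bar of soap, 70 x 45 x 24 mm; leave alone
- nailbrush: wooden nail brush, 80 x 36 x 30 mm; leave alone
Not all that is in view belongs to the job. What is shaped like the key but blue is not meant.

How it is judged (in metres and radians):
On the way, in this order (a step that is already met when the one before it is completed fails the run):
1. every slat that is there is fully home in a slot of the rack (((x of slat0_mid in the frame of slot0 between 0.005 and 0.018 m and y of slat0_mid in the frame of slot0 between -0.006 and 0.006 m and z of slat0_mid in the frame of slot0 between -0.008 and 0.008 m and angle between the x axis of slat0_mid and the x axis of slot0, either way round below 0.12 rad) or (x of slat0_mid in the frame of slot1 between 0.005 and 0.018 m and y of slat0_mid in the frame of slot1 between -0.006 and 0.006 m and z of slat0_mid in the frame of slot1 between -0.008 and 0.008 m and angle between the x axis of slat0_mid and the x axis of slot1, either way round below 0.12 rad) or (x of slat0_mid in the frame of slot2 between 0.005 and 0.018 m and y of slat0_mid in the frame of slot2 between -0.006 and 0.006 m and z of slat0_mid in the frame of slot2 between -0.008 and 0.008 m and angle between the x axis of slat0_mid and the x axis of slot2, either way round below 0.12 rad)) and ((x of slat1_mid in the frame of slot0 between 0.005 and 0.018 m and y of slat1_mid in the frame of slot0 between -0.006 and 0.006 m and z of slat1_mid in the frame of slot0 between -0.008 and 0.008 m and angle between the x axis of slat1_mid and the x axis of slot0, either way round below 0.12 rad) or (x of slat1_mid in the frame of slot1 between 0.005 and 0.018 m and y of slat1_mid in the frame of slot1 between -0.006 and 0.006 m and z of slat1_mid in the frame of slot1 between -0.008 and 0.008 m and angle between the x axis of slat1_mid and the x axis of slot1, either way round below 0.12 rad) or (x of slat1_mid in the frame of slot2 between 0.005 and 0.018 m and y of slat1_mid in the frame of slot2 between -0.006 and 0.006 m and z of slat1_mid in the frame of slot2 between -0.008 and 0.008 m and angle between the x axis of slat1_mid and the x axis of slot2, either way round below 0.12 rad)) and ((x of slat2_mid in the frame of slot0 between 0.005 and 0.018 m and y of slat2_mid in the frame of slot0 between -0.006 and 0.006 m and z of slat2_mid in the frame of slot0 between -0.008 and 0.008 m and angle between the x axis of slat2_mid and the x axis of slot0, either way round below 0.12 rad) or (x of slat2_mid in the frame of slot1 between 0.005 and 0.018 m and y of slat2_mid in the frame of slot1 between -0.006 and 0.006 m and z of slat2_mid in the frame of slot1 between -0.008 and 0.008 m and angle between the x axis of slat2_mid and the x axis of slot1, either way round below 0.12 rad) or (x of slat2_mid in the frame of slot2 between 0.005 and 0.018 m and y of slat2_mid in the frame of slot2 between -0.006 and 0.006 m and z of slat2_mid in the frame of slot2 between -0.008 and 0.008 m and angle between the x axis of slat2_mid and the x axis of slot2, either way round below 0.12 rad))), for 0.2 s.
2. the clamp screw is turned to its stop (value of joint screw above 4.5 rad), for 0.2 s.
3. the hidden drawer has sprung open (value of joint drawer above 0.05 m), for 0.2 s.
At the end, for the whole second after the job is handed in: Each slat in a slot, centre 5-18 mm past the mouth (home is 10), within 6 mm sideways, 8 mm in height, 0.12 rad; screw above 4.5 rad; key within 0.2 rad of upright in the drawer's well, tip 40-56 mm below its mouth, within 12 mm of its axis; drawer out less than 6 mm; key at rest (all of step 1 and value of joint screw above 4.5 rad and x of key_tip in the frame of drawer_well between -0.012 and 0.012 m and y of key_tip in the frame of drawer_well between -0.012 and 0.012 m and z of key_tip in the frame of drawer_well between -0.056 and -0.04 m and angle between key_grip's own z axis and vertical below 0.2 rad and value of joint drawer below 0.006 m and linear speed of key below 0.02 m/s); the robot touches nothing.
It fails at once if one of the toiletries is moved more than 30 mm (distance of any of dish, tumbler, soap, nailbrush from where it was at the start of the episode above 0.03 m).
It fails at once if one of the toiletries is tipped over (angle between any of dish, tumbler, soap, nailbrush's own z axis and vertical above 0.5 rad).
Of slat0, slat1, slat2 only 2 to 3 are there at a start; the rules pass over those that are not, and their reading is None.
At some moment in a run one of slat0, slat1, slat2 may be knocked a few centimetres aside while the robot is not near it.
It also fails if it takes over 210 s, if anything falls off the work surface, if the arm or the gripper's body presses on something with over 40 N, if the wrist force passes 120 N, or if a joint passes its speed limit or range.

## Working session

There is one attempt and no reset: what is moved stays moved. The work goes in short steps, Python scripts to look and compute and a tool call to move; the robot and the scene stay as the last step left them, time stands still between calls to the robot, and variables do not carry over. Pictures are saved under pics/ and viewed, and the job is handed in when it is done.

Besides the shell and the picture viewer there is one more tool, called after "Emit:" as name([rows], argument=value, ...), one row to a line, values as JSON. jog_arm: Moves the arm, as the interface text tells. Its arguments: {"type":"object","properties":{"increments":{"type":"array"},"hand":{"type":"number"}},"required":["increments"]}

```bash
ls; mkdir -p pics
python3 - <<'E'
from bench import *
import cv2
s=read_state(); print(s)
for n in ["side","top","wrist"]:
    im=get_image(n); cv2.imwrite(f"pics/{n}0.png",im[:,:,::-1]); c=calibration(n); print(n,c)
E
```

```text
pics
{'clock': 0.0, 'joints': array([-1.01339911e+00,  3.85576487e-01,  6.60904339e-03, -4.82598110e-04,
       -1.19399792e+00, -2.58613320e-01]), 'joint_vel': array([ 0.00027594,  0.00032871, -0.00019769,  0.00016646, -0.00212206,
       -0.0004959 ]), 'joint_efforts': array([ 1.03464827e-03, -3.92288303e+01,  1.88398272e+01,  4.18619201e+00,
       -4.74903005e-03, -1.40099324e-06]), 'position': array([ 183.83443393, -596.77645053,  247.20537804]), 'ee_rot': array([-1.48748753e-01,  9.88874401e-01,  1.08448407e-03, -2.24449933e-04]), 'contact_force': array([0.02908431, 0.51019836, 0.20564857]), 'wrist_torque': array([-0.03588188, -0.00928737,  0.00494593]), 'gripper_width': 85.24585507365332}
side {'fx': 406.78230459153013, 'fy': 406.78230459153013, 'cx': 283.1456242919955, 'cy': 215.72711663107174, 'position': array([154.28891482, 567.29577159, 678.07624664]), 'rotation': array([-0.14037552,  0.41194137,  0.85555611, -0.28039751])}
top {'fx': 437.298486953149, 'fy': 437.298486953149, 'cx': 281.23033821853164, 'cy': 211.9346703548519, 'position': array([ 360.65888414,   -6.11774663, 1099.50397069]), 'rotation': array([ 0.07665035, -0.0701135 , -0.68449504,  0.72157838])}
wrist {'fx': 325.19226210127806, 'fy': 325.19226210127806, 'cx': 281.26561864963963, 'cy': 213.16405721030142, 'hand_eye': array([[-1.10944179e-04,  9.44603296e-01,  3.28214261e-01,
         8.52428470e+01],
       [ 9.99999908e-01,  2.40552108e-04, -3.54287303e-04,
         8.24917586e-01],
       [-4.13613586e-04,  3.28214191e-01, -9.44603236e-01,
        -1.26151459e+02],
       [ 0.00000000e+00,  0.00000000e+00,  0.00000000e+00,
         1.00000000e+00]])}
```

View pics/top0.png

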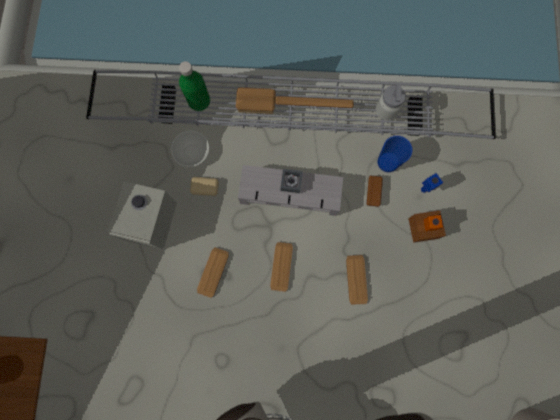

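View pics/side0.png

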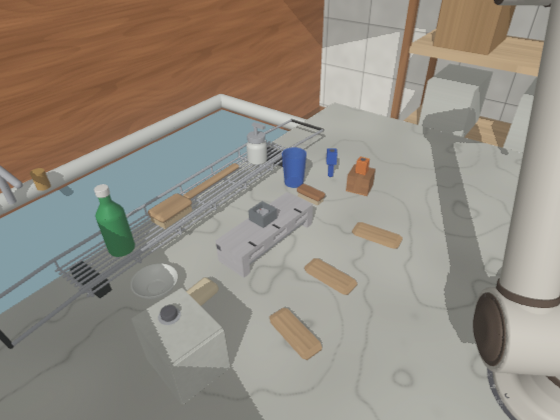

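View pics/wrist0.png

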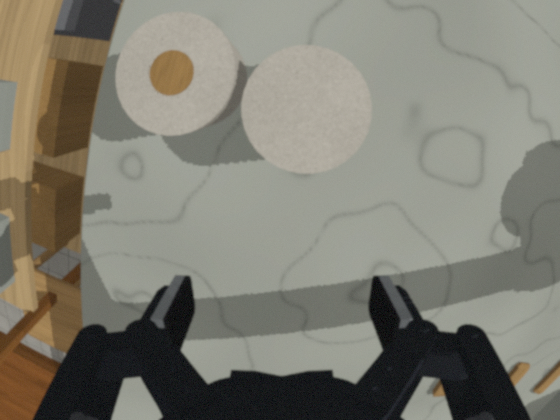

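The top view shows three slats at about (213,272), (282,266) and (357,279). The rack is at (290,190) with stripes at (257,196), (290,200) and (322,204). The orange key in its stand is at (434,222), the blue decoy at (432,184), and the white case with its button at (138,202). Next I'll write the helpers and measure.

```bash
cat > h.py <<'E'
from bench import *
import numpy as np, cv2
from scipy.spatial.transform import Rotation as R
def ray(name,u,v,st=None):
    c=calibration(name); u=np.asarray(u,float); v=np.asarray(v,float)
    if name!="wrist":
        d=np.stack([(u-c['cx'])/c['fx'],-(v-c['cy'])/c['fy'],-np.ones_like(u)],-1)
        return np.array(c['position']),R.from_quat(c['rotation']).apply(d)
    dx=u-c['cx'];dy=v-c['cy'];r=np.hypot(dx,dy)+1e-9;th=r/c['fx']
    d=np.stack([np.sin(th)*dx/r,-np.sin(th)*dy/r,-np.cos(th)],-1)
    H=c['hand_eye'];T=R.from_quat(st['ee_rot'])
    return T.apply(H[:3,3])+st['position'],T.apply(d@H[:3,:3].T)
def pix2(name,u,v,z,st=None):
    o,d=ray(name,u,v,st); d=np.atleast_2d(d)
    return (o+d*((z-o[2])/d[:,2])[:,None])
def proj(name,p,st=None):
    c=calibration(name); p=np.atleast_2d(np.asarray(p,float))
    if name!="wrist":
        q=R.from_quat(c['rotation']).inv().apply(p-c['position'])
        return np.stack([c['cx']+c['fx']*q[:,0]/-q[:,2],c['cy']-c['fy']*q[:,1]/-q[:,2]],-1)
    H=c['hand_eye'];t=R.from_quat(st['ee_rot']).inv().apply(p-st['position'])
    q=(t-H[:3,3])@H[:3,:3]
    a,b,z=q[:,0],-q[:,1],-q[:,2]; r=np.hypot(a,b)+1e-9; th=np.arctan2(r,z)
    return np.stack([c['cx']+c['fx']*th*a/r,c['cy']+c['fx']*th*b/r],-1)
def yaw(st):  # world angle of tool x axis, deg
    x=R.from_quat(st['ee_rot']).apply([1,0,0]); return np.degrees(np.arctan2(x[1],x[0]))
def snap(name,fn,crop=None,k=1):
    st=read_state(); im=get_image(name)[:,:,::-1].copy()
    o=im if crop is None else im[crop[1]:crop[3],crop[0]:crop[2]]
    cv2.imwrite('pics/'+fn,cv2.resize(o,None,fx=k,fy=k,interpolation=cv2.INTER_CUBIC)); return im,st
def tooldelta(st,target):  # world xyz mm -> tool shift in m
    return R.from_quat(st['ee_rot']).inv().apply(np.asarray(target)-st['position'])/1000
def plan(st,target,yawdeg):
    """yaw of tool x desired (mod 180 chosen nearest)"""
    d=tooldelta(st,target); y=yaw(st); dy=(yawdeg-y+90)%180-90
    print('shift',np.round(d,4),'turn(tool z deg)',round(-dy,2))
E
python3 - <<'E'
from h import *
st=read_state(); print(yaw(st))
im=cv2.imread('pics/top0.png'); hsv=cv2.cvtColor(im,cv2.COLOR_BGR2HSV)
m=cv2.inRange(hsv,(5,70,70),(25,255,255))
n,l,s,c=cv2.connectedComponentsWithStats(m)
for i in range(1,n):
    if s[i,4]>200:
        ys,xs=np.where(l==i); P=pix2('top',xs,ys,12)[:,:2].astype(np.float32)
        print(s[i],c[i].round(),[np.round(a,1) for a in cv2.minAreaRect(P)],P.mean(0).round(1))
for nm,u,v,z in [('s',257,196,65),('s',290,200,65),('s',322,204,65),('sock',291,181,95),('but',138,202,134),('key',435,222,116)]:
    print(nm,pix2('top',u,v,z).round(0))
for nm,cr in [('top',(225,155,365,215)),('top',(180,90,290,170))]: pass
cv2.imwrite('pics/c1.png',cv2.resize(im[150:225,225:365],None,fx=5,fy=5,interpolation=cv2.INTER_CUBIC))
cv2.imwrite('pics/c2.png',cv2.resize(im[170:260,95:215],None,fx=5,fy=5,interpolation=cv2.INTER_CUBIC))
cv2.imwrite('pics/c3.png',cv2.resize(im[165:255,360:480],None,fx=5,fy=5,interpolation=cv2.INTER_CUBIC))
E
```

```text
-162.8867012888727
[ 235   87  119   27 1616] [279. 101.] [array([893.5,  -8.3]), array([316. ,  72.7]), np.float64(90.0)] [894.8  32.1]
[191 177  27  18 435] [204. 186.] [array([648.9, 212.7]), array([45.3, 68. ]), np.float64(3.0)] [647.9 213. ]
[366 176  17  31 435] [374. 191.] [array([ 658.3, -225.3]), array([37.2, 80.9]), np.float64(86.1)] [ 658.1 -225.2]
[408 210  38  32 875] [426. 226.] [array([ 573.7, -357.3]), array([70.7, 85.9]), np.float64(12.0)] [ 573.9 -357.1]
[270 242  23  50 865] [281. 266.] [array([453.1,   3. ]), array([ 44.8, 120. ]), np.float64(85.9)] [452.2   2.9]
[197 247  32  51 893] [212. 272.] [array([430.1, 171.2]), array([ 46.7, 120.5]), np.float64(73.5)] [429.3 171.7]
[346 255  22  50 909] [357. 279.] [array([ 431. , -183.8]), array([119.2,  46.3]), np.float64(6.1)] [ 430.4 -183.8]
s [[615.  70.  65.]]
s [[609. -10.  65.]]
s [[603. -88.  65.]]
sock [[649. -10.  95.]]
but [[570. 334. 134.]]
key [[ 563. -343.  116.]]
```

View pics/c1.png

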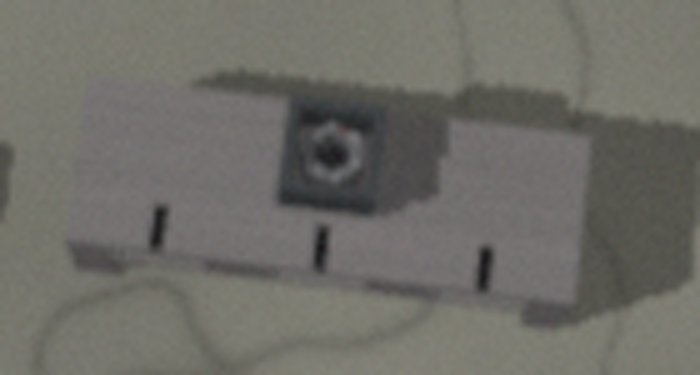

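View pics/c2.png

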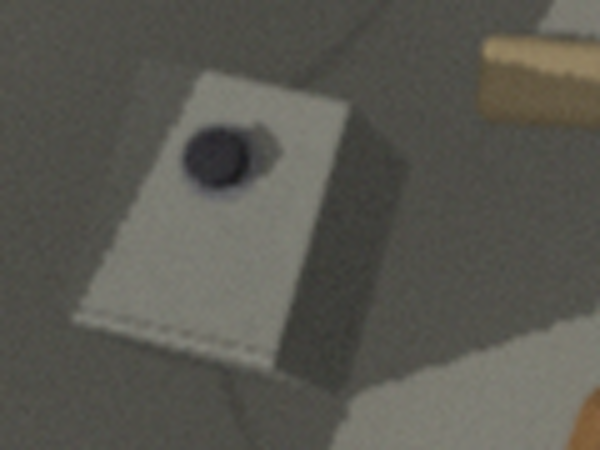

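View pics/c3.png

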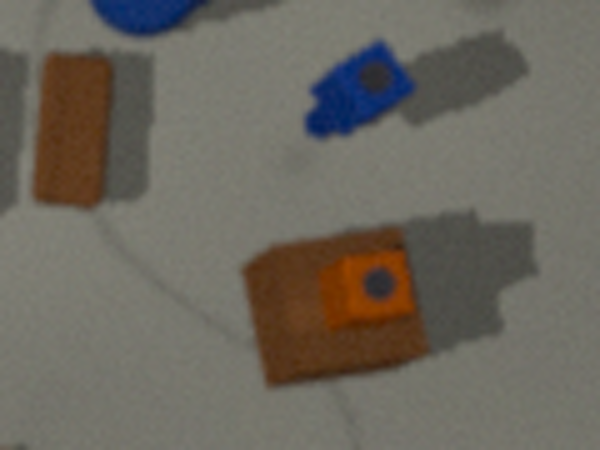

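Run:
```python
from h import *
plan(read_state(),[500,-9,250],175.7)
```

```text
shift [-0.4751  0.4689 -0.0018] turn(tool z deg) 21.41
```

Emit:
jog_arm([
  [-0.045, 0.045, 0, 3],
  [-0.09, 0.09, 0, 6],
  [-0.135, 0.135, 0, 9],
  [-0.18, 0.18, 0, 12],
  [-0.225, 0.225, 0, 15],
  [-0.27, 0.27, 0, 18],
  [-0.315, 0.315, 0, 21],
  [-0.36, 0.36, 0, 21.4],
  [-0.405, 0.405, 0, 21.4],
  [-0.44, 0.44, 0, 21.4],
])

```text
clock: 1.4
position: [475.4, -44.8, 248.3]
ee_rot: [0.037, 0.999, 0.001, -0.0]
contact_force: [0.9, -1.1, 0.5]
gripper_width: 85.4
```

Run:
```python
from h import *
im,st=snap('wrist','w1.png'); print(st['clock'],st['position'],yaw(st),st['joints'])
plan(st,[500,-9,250],175.7)
```

```text
1.4 [475.40857928 -44.80620756 248.2614157 ] 175.7532583534009 [ 2.46240063e-01  1.31990166e-01 -3.38903970e-01 -1.83850460e-03
 -1.09975277e+00 -1.89032209e+00]
shift [-0.0219  0.0375 -0.0017] turn(tool z deg) 0.05
```

View pics/w1.png

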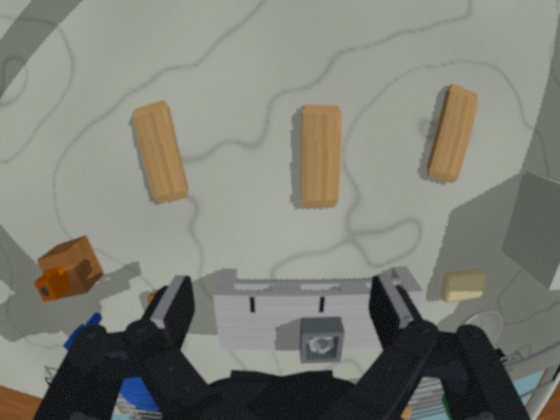

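```bash
cat >> h.py <<'E'
def slats(name,im,st=None,z=9):
    hsv=cv2.cvtColor(im,cv2.COLOR_BGR2HSV); m=cv2.inRange(hsv,(5,70,70),(25,255,255))
    n,l,s,c=cv2.connectedComponentsWithStats(m); out=[]
    for i in range(1,n):
        if s[i,4]>400:
            ys,xs=np.where(l==i); P=pix2(name,xs,ys,z,st)[:,:2].astype(np.float32)
            if abs(P[:,0]).max()>2000: continue
            (c0,wh,a)=cv2.minAreaRect(P); 
            if max(wh)>110 and max(wh)<135 and 38<min(wh)<54:
                if wh[0]<wh[1]: a+=90
                a=(a+90)%180-90
                out.append((np.round(c0,1),np.round(wh,1),round(a,1))); print('slat',c[i].round(),out[-1])
    return out
E
python3 - <<'E'
from h import *
st=read_state()
slats('wrist',cv2.imread('pics/w1.png'),st); slats('top',cv2.imread('pics/top0.png'))
for n,u,v in [('st0',253,304),('st1',322,304)]: print(n,pix2('wrist',u,v,65,st))
E
```

```text
slat [452. 134.] (array([433. , 175.8]), array([ 49.8, 120. ]), -15.9)
slat [160. 152.] (array([ 435.7, -179.9]), array([119.6,  48.3]), 6.0)
slat [320. 155.] (array([456.9,   7.3]), array([ 44.7, 119.5]), -3.9)
slat [281. 266.] (array([453.3,   3. ]), array([ 44.9, 120.3]), -4.1)
slat [212. 272.] (array([430.3, 171.7]), array([ 46.9, 120.8]), -16.5)
slat [357. 279.] (array([ 431.2, -184.3]), array([119.5,  46.4]), 6.1)
st0 [[609.87003328 -81.11037535  65.        ]]
st1 [[615.95771183  -1.61354776  65.        ]]
```

Emit:
jog_arm([
  [-0.06, 0.02, 0, 0],
  [-0.12, 0.037, 0, 0],
  [-0.165, 0.037, 0, 0],
  [-0.165, 0.037, 0, 0],
])

```text
clock: 1.95
position: [648.3, -15.0, 245.6]
ee_rot: [0.035, 0.999, 0.001, -0.0]
contact_force: [-0.9, -0.0, -0.1]
gripper_width: 85.4
```

Run:
```python
from h import *
im,st=snap('wrist','w2.png'); print(st['clock'],st['position'],yaw(st))
np.save('w2.npy',st)
```

```text
1.95 [648.3098497 -14.9835407 245.6277709] 175.9785533547699
```

View pics/w2.png

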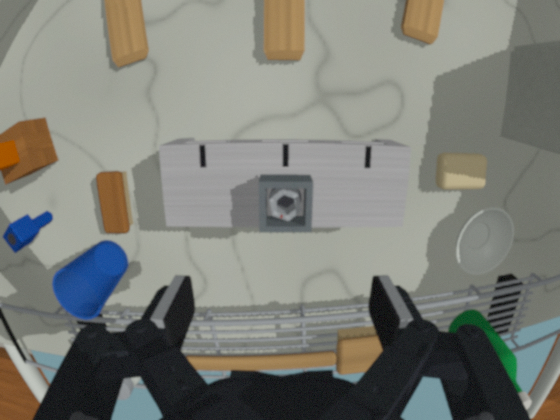

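```bash
cat > rk.py <<'E'
from h import *
import sys
def stripes(name,im,st,boxes,thr=60):
    g=cv2.cvtColor(im,cv2.COLOR_BGR2GRAY).astype(float); r=[]
    for (u,v) in boxes:
        a=g[v-16:v+17,u-6:u+7]; w=np.clip(90-a,0,None); 
        m=(a<90).astype(np.uint8); n,l,s,c=cv2.connectedComponentsWithStats(m)
        i=1+np.argmax(s[1:,4]); w=w*(l==i); ys,xs=np.mgrid[:a.shape[0],:a.shape[1]]
        p=((xs*w).sum()/w.sum()+u-6,(ys*w).sum()/w.sum()+v-16); q=pix2(name,*p,65,st)[0]; r.append(q[:2]); print(np.round(p,2),q.round(1),s[i,:4])
    return np.array(r)
E
python3 - <<'E'
from rk import *
st=np.load('w2.npy',allow_pickle=True).item()
r=stripes('wrist',cv2.imread('pics/w2.png'),st,[(202,155),(285,155),(368,156)])
d=r[2]-r[0]; print(d,np.hypot(*d),'xdir',np.degrees(np.arctan2(-d[0],d[1])))
r=stripes('top',cv2.imread('pics/top0.png'),None,[(257,196),(289,200),(322,204)])
d=r[0]-r[2]; print(d,np.hypot(*d),'xdir',np.degrees(np.arctan2(-d[0],d[1])))
im=cv2.imread('pics/w2.png'); cv2.imwrite('pics/c4.png',cv2.resize(im[125:240,150:420],None,fx=2.9,fy=2.9,interpolation=cv2.INTER_CUBIC))
cv2.imwrite('pics/c5.png',cv2.resize(im[165:240,245:325],None,fx=7,fy=7,interpolation=cv2.INTER_CUBIC))
for u,v in [(165,149),(406,149),(284,205),(285,203)]: print(u,v,pix2('wrist',u,v,65,st).round(1),pix2('wrist',u,v,87,st).round(1))
E
```

```text
[202.26 155.65] [605.  -87.5  65. ] [ 4  6  6 22]
[285.16 154.9 ] [611.1  -7.6  65. ] [ 4  6  5 21]
[367.48 156.69] [617.2  72.4  65. ] [ 3  7  6 21]
[ 12.14079385 159.94961119] 160.40971602444748 xdir -4.340647872609075
[256.18 195.19] [617.1  72.6  65. ] [ 4 11  4 10]
[288.95 188.32] [638.5  -6.4  65. ] [ 0  0 13  9]
[321.4  203.35] [605.  -86.9  65. ] [ 4 11  4 10]
[ 12.10593614 159.43996285] 159.89889131415495 xdir -4.342015097098871
165 149 [[ 594.3 -125.    65. ]] [[ 592.1 -116.7   87. ]]
406 149 [[610.7 113.   65. ]] [[607.3 104.3  87. ]]
284 205 [[660.9 -12.1  65. ]] [[653.9 -11.8  87. ]]
285 203 [[658.9 -11.   65. ]] [[652.  -10.8  87. ]]
```

View pics/c4.png

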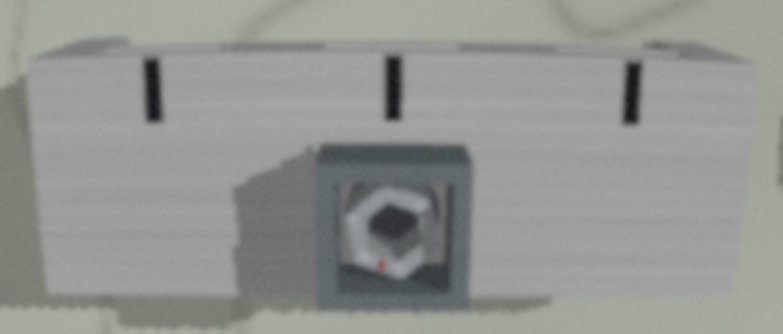

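View pics/c5.png

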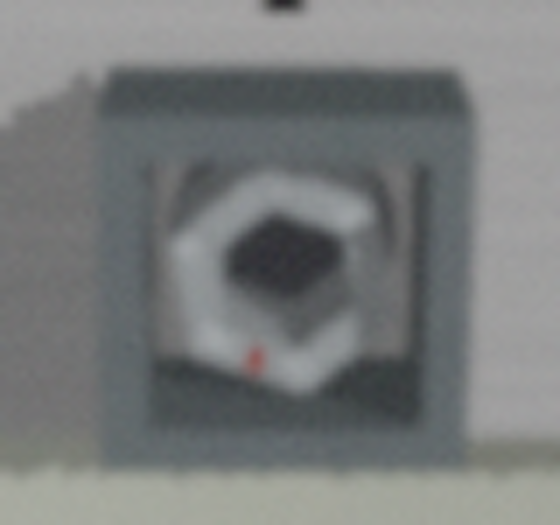

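Run:
```python
from h import *
st=read_state(); plan(st,[420.4,5.4,70],175.9)
```

```text
shift [0.227  0.0042 0.1766] turn(tool z deg) 0.08
```

Emit:
jog_arm([
  [0.06, 0, 0, 0],
  [0.12, 0.002, 0.0, 0],
  [0.17, 0.004, 0.04, 0],
  [0.215, 0.004, 0.08, 0],
  [0.227, 0.004, 0.13, 0],
  [0.227, 0.004, 0.175, 0],
  [0.227, 0.004, 0.175, 0],
  [0.227, 0.004, 0.175, 0],
], hand=0.6)

```text
clock: 3.0
position: [421.2, 5.4, 73.2]
ee_rot: [0.035, 0.999, 0.002, 0.001]
contact_force: [0.4, -0.0, 0.1]
gripper_width: 68.5
```

Run:
```python
from h import *
im,st=snap('wrist','w3.png');im2,_=snap('top','t3.png'); print(st['clock'],st['position'],yaw(st),st['gripper_width'],st['joint_vel'].round(3))
slats('top',im2)
plan(st,[420.4,5.4,18],175.9)
```

```text
3.0 [421.19497481   5.36464795  73.22427399] 176.00908386314296 68.51470674750684 [-0.001 -0.014  0.018 -0.002  0.005  0.   ]
slat [357. 279.] (array([ 431.3, -184.2]), array([119.8,  46.4]), 6.1)
shift [ 0.0009 -0.0002  0.0552] turn(tool z deg) 0.11
```

View pics/w3.png

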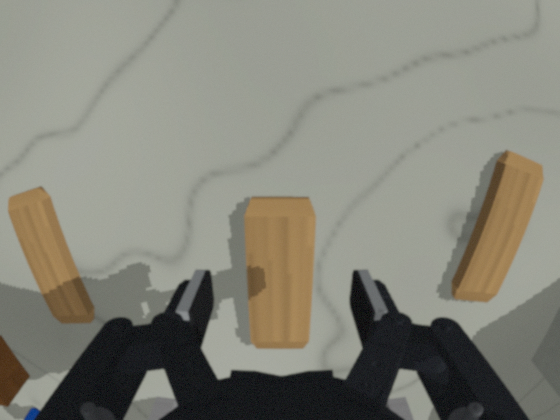

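Emit:
jog_arm([
  [0.001, 0, 0.03, 0],
  [0.001, 0, 0.05, 0],
  [0.001, 0, 0.054, 0],
  [0.001, 0, 0.055, 0],
  [0.001, 0, 0.055, 0],
])

```text
clock: 3.72
position: [421.6, 6.1, 19.5]
ee_rot: [0.035, 0.999, 0.002, 0.003]
contact_force: [-0.6, 0.3, 0.2]
gripper_width: 68.3
```

Emit:
jog_arm([
  [0, 0, 0, 0],
  [0, 0, 0, 0],
  [0, 0, 0, 0],
  [0, 0, 0, 0],
  [0, 0, 0, 0],
], hand=-1)

```text
clock: 4.35
position: [422.2, 6.3, 20.6]
ee_rot: [0.035, 0.999, 0.003, 0.004]
contact_force: [-1.1, -0.9, 8.7]
gripper_width: 42.4
```

Run:
```python
from h import *
st=read_state()
print(st['clock'],st['position'],yaw(st),st['gripper_width'],st['contact_force'])
```

```text
4.35 [422.20522695   6.27679452  20.59879381] 176.00786549054718 42.363626684785395 [-1.09353707 -0.87221704  8.71452905]
```

Emit:
jog_arm([
  [0, 0, -0.03, 0],
  [0, 0, -0.055, 0],
  [0, 0, -0.06, 0],
  [0, 0, -0.06, 0],
  [0, 0, -0.06, 0],
])

```text
clock: 4.97
position: [421.1, 5.7, 79.7]
ee_rot: [0.035, 0.999, 0.002, 0.003]
contact_force: [-0.3, -0.3, -0.2]
gripper_width: 41.9
```

Run:
```python
from h import *
im,st=snap('wrist','w4.png');im2,_=snap('side','s4.png',(200,150,480,360),2.5); print(st['clock'],st['position'],yaw(st),st['gripper_width'],st['contact_force'])
```

```text
4.975 [421.0684621    5.72249626  79.70207386] 175.99286934770436 41.87016831742007 [-0.34023952 -0.3033654  -0.15767319]
```

View pics/w4.png

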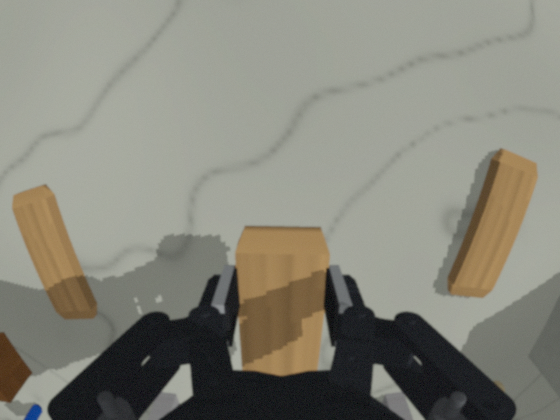

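View pics/s4.png

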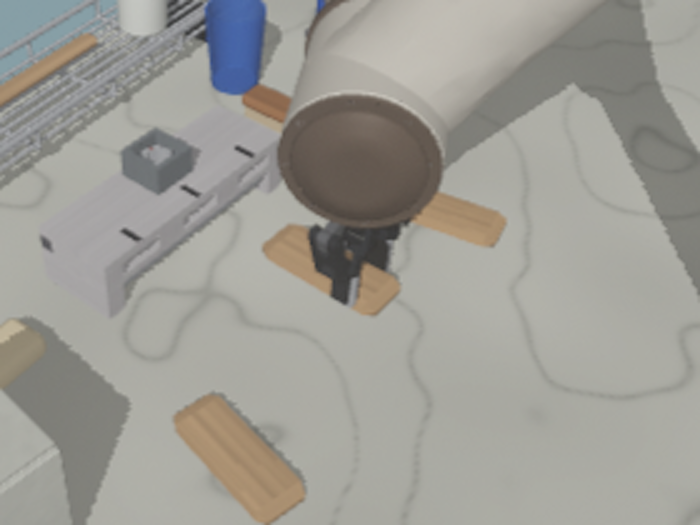

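```bash
cat >> h.py <<'E'
def heldcheck(st,cx,dz,fn,src):
    """slat centre at tool offset: cx along tool -x (mm), dz below TCP; draw corners"""
    T=R.from_quat(st['ee_rot']); im=cv2.imread('pics/'+src)
    L=[]
    for x,y,z in [(50,22,-6),(50,-22,-6),(60,18,-3.5),(60,-18,-3.5),(60,18,3.5),(60,-18,3.5),(20,22,-6),(20,-22,-6)]:
        L.append(st['position']+T.apply([-cx+x,y,dz+z]))
    P=proj('wrist',L,st); print(P.round(1))
    for p in P: cv2.circle(im,tuple(int(round(a*4)) for a in p),6,(0,0,255),-1,shift=2)
    for p in P: cv2.circle(im,tuple(np.round(p).astype(int)),2,(0,0,255),-1)
    cv2.imwrite('pics/'+fn,cv2.resize(im[200:400,180:380],None,fx=3.5,fy=3.5,interpolation=cv2.INTER_CUBIC))
E
python3 - <<'E'
from h import *
st=read_state(); heldcheck(st,32,14.6,'c6.png','w4.png')
E
```

```text
[[327.2 255.2]
 [232.7 255.2]
 [319.1 233.4]
 [240.7 233.4]
 [317.5 227.7]
 [242.4 227.8]
 [323.4 307.6]
 [236.7 307.6]]
```

View pics/c6.png

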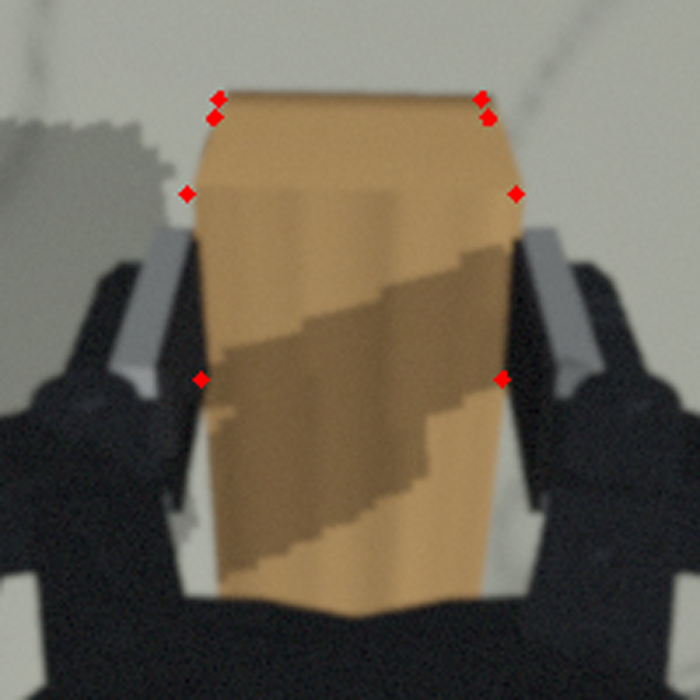

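```bash
cat >> h.py <<'E'
M=np.array([602.6,-6.9]);U=np.array([np.cos(np.radians(-4.34)),np.sin(np.radians(-4.34))]);V=np.array([-U[1],U[0]])
def slotpt(k,s): return M+80*k*V+s*U
def rackframe(st,k):
    d=st['position'][:2]-slotpt(k,0); print('rack s,t,z',(d@U).round(1),(d@V).round(2),st['position'][2].round(2),'yaw',round(yaw(st),2),'F',st['contact_force'].round(1),'w',round(st['gripper_width'],1),'t',st['clock'])
E
python3 - <<'E'
from h import *
st=read_state(); plan(st,[*slotpt(0,-102),62.1],175.66); rackframe(st,0)
E
```

```text
shift [-0.0797  0.0005  0.018 ] turn(tool z deg) 0.34
rack s,t,z -181.8 -1.1 79.74 yaw 176.0 F [-0.5 -0.2 -0.5] w 41.8 t 5.075
```

Emit:
jog_arm([
  [-0.04, 0, 0.01, 0.3],
  [-0.07, 0.0005, 0.018, 0.3],
  [-0.08, 0.0005, 0.018, 0.3],
  [-0.08, 0.0005, 0.018, 0.3],
  [-0.08, 0.0005, 0.018, 0.3],
])

```text
clock: 5.7
position: [499.9, 0.6, 62.1]
ee_rot: [0.038, 0.999, 0.002, 0.002]
contact_force: [-0.8, 0.0, -0.7]
gripper_width: 42.2
```

Run:
```python
from h import *
st=read_state(); plan(st,[*slotpt(0,-22),62.1],175.66); rackframe(st,0)
im2,_=snap('side','s5.png',(180,150,380,300),4)
```

```text
shift [-0.081   0.0002  0.0003] turn(tool z deg) 0.03
rack s,t,z -103.0 -0.28 62.06 yaw 175.69 F [-0.8  0.  -0.7] w 42.2 t 5.7
```

View pics/s5.png

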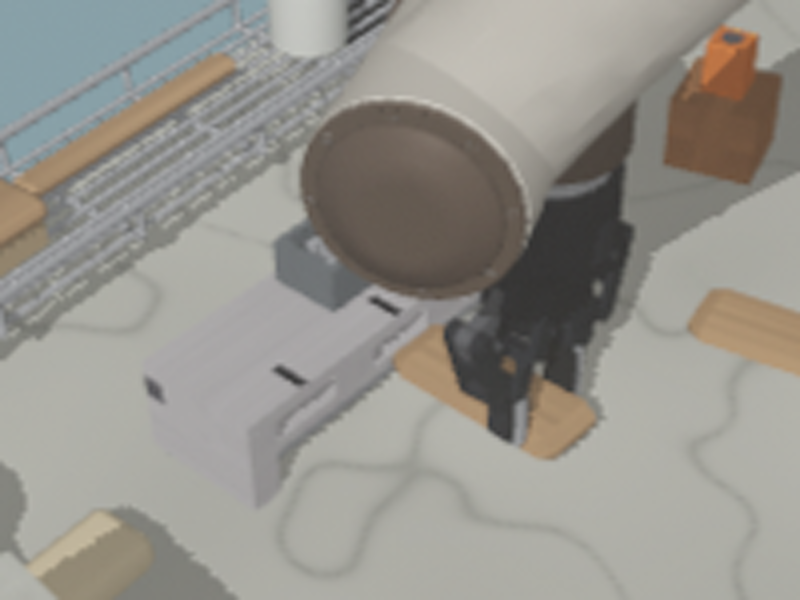

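Side view: the nose of the slat is in front of the middle slot, at about (395,355) in the crop. I'll push in slowly.

Emit:
jog_arm([
  [-0.01, 0, 0, 0],
  [-0.02, 0, 0, 0],
  [-0.028, 0, 0, 0],
  [-0.036, 0, 0, 0],
  [-0.044, 0, 0, 0],
])

```text
clock: 6.38
position: [544.4, -2.7, 62.3]
ee_rot: [0.038, 0.999, 0.002, 0.002]
contact_force: [-1.0, 0.1, -0.2]
gripper_width: 42.0
```

Run:
```python
from h import *
st=read_state(); rackframe(st,0); plan(st,[*slotpt(0,-22),62.1],175.66)
```

```text
rack s,t,z -58.3 -0.24 62.3 yaw 175.7 F [-1.   0.1 -0.2] w 42.0 t 6.375
shift [-0.0363  0.0002  0.0003] turn(tool z deg) 0.04
```

Emit:
jog_arm([
  [-0.01, 0, 0, 0],
  [-0.018, 0, 0, 0],
  [-0.026, 0, 0, 0],
  [-0.031, 0, 0, 0],
  [-0.034, 0, 0, 0],
  [-0.037, 0, 0, 0],
  [-0.039, 0, 0, 0],
  [-0.04, 0, 0, 0],
])

```text
clock: 7.38
position: [578.5, -5.8, 60.8]
ee_rot: [0.037, 0.999, 0.001, -0.005]
contact_force: [-10.8, 4.4, 2.4]
gripper_width: 41.5
```

Run:
```python
from h import *
st=read_state(); rackframe(st,0); snap('wrist','w6.png')
```

```text
rack s,t,z -24.1 -0.76 60.77 yaw 175.71 F [-10.8   4.4   2.4] w 41.5 t 7.375
```

View pics/w6.png

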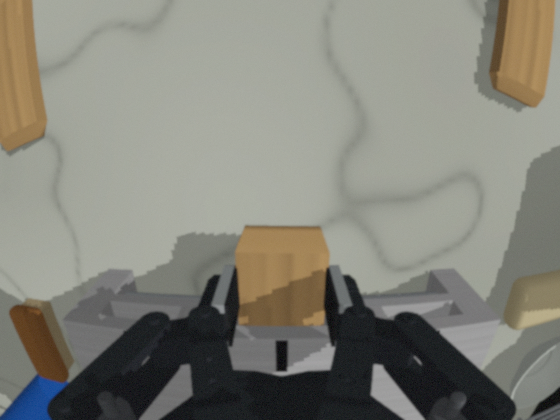

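Emit:
jog_arm([
  [-0.003, 0, 0, 0],
  [-0.004, 0, 0, 0],
  [-0.004, 0, 0, 0],
])

```text
clock: 7.8
position: [578.6, -5.9, 60.6]
ee_rot: [0.037, 0.999, 0.001, -0.009]
contact_force: [-9.6, 3.5, 6.2]
gripper_width: 42.0
```

Run:
```python
from h import *
st=read_state(); rackframe(st,0)
```

```text
rack s,t,z -24.0 -0.87 60.58 yaw 175.72 F [-9.6  3.5  6.2] w 42.0 t 7.8
```

Emit:
jog_arm([
  [0.001, 0, -0.001, 0],
  [0.001, 0, -0.001, 0],
  [0.001, 0, -0.001, 0],
], hand=0.4)

```text
clock: 8.18
position: [578.1, -5.9, 61.7]
ee_rot: [0.037, 0.999, 0.001, -0.008]
contact_force: [0.2, 0.5, 0.7]
gripper_width: 59.7
```

Emit:
jog_arm([
  [0.02, 0, 0, 0],
  [0.05, 0, 0, 0],
  [0.07, 0, -0.02, 0],
  [0.07, 0, -0.06, 0],
  [0.07, 0, -0.06, 0],
])

```text
clock: 8.8
position: [511.7, -0.3, 126.1]
ee_rot: [0.037, 0.999, 0.002, -0.004]
contact_force: [-0.6, 0.2, -0.4]
gripper_width: 59.8
```

Run:
```python
from h import *
im,st=snap('wrist','w7.png');rackframe(st,0);im2,_=snap('top','t7.png')
slats('top',im2); slats('wrist',im,st)
st=read_state()
P=[[*slotpt(0,-50+d),47.5+e] for d,e in [(0,3.5),(10,6)]]; print(proj('wrist',P,st))
```

```text
rack s,t,z -91.1 -0.3 126.11 yaw 175.76 F [-0.6  0.2 -0.4] w 59.8 t 8.8
slat [357. 279.] (array([ 431.1, -184.3]), array([119.7,  46.4]), 6.1)
slat [475. 109.] (array([429.2, 171.5]), array([ 50.9, 120.4]), -16.2)
slat [ 66. 142.] (array([ 430.4, -183.6]), array([120.2,  52.7]), 5.7)
slat [  8. 286.] (array([ 588.9, -332.9]), array([ 43.3, 118.1]), -32.7)
[[281.40533519 293.66743211]
 [281.40786957 306.92603072]]
```

View pics/w7.png

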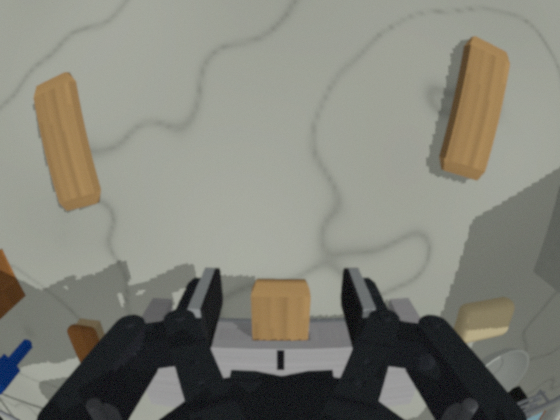

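Run:
```python
from h import *
st=read_state(); im=cv2.imread('pics/w7.png')
for s in (-50,-40,0):
  for e in (22,-22):
    p=proj('wrist',[[*(slotpt(0,s)+e*V*(0.82 if s==-50 else 1)),{-50:51,-40:53.5,0:65}[s]]],st)[0]; print(s,e,p.round(1)); cv2.circle(im,tuple(np.round(p).astype(int)),1,(0,0,255),-1)
cv2.imwrite('pics/c7.png',cv2.resize(im[260:380,220:350],None,fx=5,fy=5,interpolation=cv2.INTER_CUBIC))
```

```text
-50 22 [306.4 293.5]
-50 -22 [256.4 293.5]
-40 22 [311.5 306.6]
-40 -22 [251.3 306.7]
0 22 [310.2 356.7]
0 -22 [252.6 356.8]
```

View pics/c7.png

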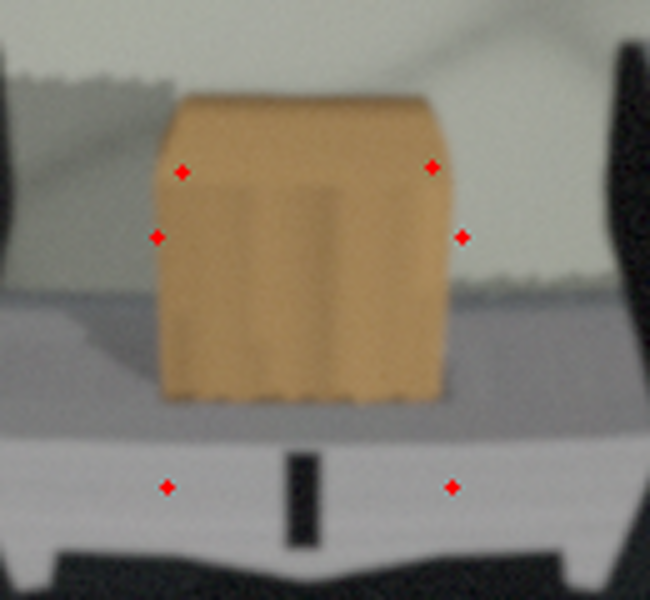

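Run:
```python
from h import *
st=read_state(); print(st['joint_vel'].round(3))
print(proj('wrist',[[611.1,-7.5,65]],st))
for n,u,v,z in [('edge',281,348,65),('stripe',281,360,65),('end',281,280,51),('bev',281,296.5,53.5),('slatatface',281,340,53.5)]:
    p=pix2('wrist',u,v,z,st)[0]; d=p[:2]-M; print(n,p.round(1),(d@U).round(1),(d@V).round(1))
```

```text
[-0.001  0.026 -0.022 -0.006 -0.003  0.002]
[[281.4727048  364.76500003]]
edge [592.9  -6.5  65. ] -9.7 -0.3
stripe [605.7  -7.5  65. ] 3.2 -0.3
end [541.3  -2.5  51. ] -61.5 -0.3
bev [553.6  -3.5  53.5] -49.2 -0.3
slatatface [594.7  -6.6  53.5] -7.9 -0.3
```

Run:
```python
from h import *
st=read_state(); plan(st,[398.3,-187.8,70],6.1)
```

```text
shift [ 0.096  -0.195   0.0542] turn(tool z deg) -10.41
```

Emit:
jog_arm([
  [0.03, -0.04, 0, -2],
  [0.055, -0.09, 0, -4],
  [0.08, -0.14, 0.01, -6],
  [0.096, -0.18, 0.03, -9],
  [0.096, -0.195, 0.054, -10.4],
  [0.096, -0.195, 0.054, -10.4],
  [0.096, -0.195, 0.054, -10.4],
], hand=0.6)

```text
clock: 9.78
position: [398.6, -187.6, 70.0]
ee_rot: [-0.053, 0.999, 0.002, -0.008]
contact_force: [-0.2, 0.6, 0.7]
gripper_width: 68.2
```

Run:
```python
from h import *
im,st=snap('wrist','w8.png');print(st['clock'],st['position'],yaw(st));plan(st,[398.3,-187.8,18.5],6.1)
slats('wrist',im,st)
```

```text
9.775 [ 398.58401529 -187.6337353    70.04551121] -173.91246495008082
shift [-0.0005 -0.0004  0.0515] turn(tool z deg) -0.01
slat [279. 275.] (array([ 430., -185.]), array([121.1,  45. ]), 5.8)
```

View pics/w8.png

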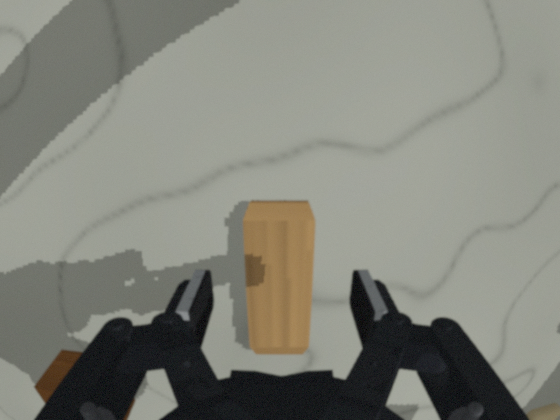

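Emit:
jog_arm([
  [-0.001, 0, 0.03, 0],
  [-0.001, 0, 0.05, 0],
  [0.0, 0, 0.0515, 0],
  [0.0, 0, 0.0515, 0],
  [0.0, 0, 0.0515, 0],
])

```text
clock: 10.45
position: [399.1, -187.2, 19.9]
ee_rot: [-0.054, 0.999, 0.002, -0.006]
contact_force: [-0.2, -0.9, -0.4]
gripper_width: 68.3
```

Emit:
jog_arm([
  [0, 0, 0, 0],
  [0, 0, 0, 0],
  [0, 0, 0, 0],
  [0, 0, 0, 0],
  [0, 0, 0, 0],
], hand=-1)

```text
clock: 11.08
position: [399.7, -187.3, 21.1]
ee_rot: [-0.054, 0.999, 0.002, -0.005]
contact_force: [-1.4, 1.6, 8.1]
gripper_width: 42.0
```

Emit:
jog_arm([
  [0, 0, -0.03, 0],
  [0, 0, -0.055, 0],
  [0, 0, -0.06, 0],
  [0, 0, -0.06, 0],
])

```text
clock: 11.58
position: [400.1, -187.4, 81.0]
ee_rot: [-0.054, 0.999, 0.002, -0.005]
contact_force: [0.3, -0.3, -0.8]
gripper_width: 41.7
```

Run:
```python
from h import *
im,st=snap('wrist','w9.png');rackframe(st,-1); print(st['ee_rot'].round(4))
heldcheck(st,33,13.6,'c9.png','w9.png')
plan(st,[*slotpt(-1,-105),62.1],175.66)
```

```text
rack s,t,z -188.3 -115.29 81.02 yaw -173.84 F [ 0.3 -0.3 -0.8] w 41.7 t 11.575
[-0.0537  0.9985  0.0017 -0.005 ]
[[327.1 257.9]
 [232.2 257.8]
 [318.9 236. ]
 [240.3 236. ]
 [317.4 230.2]
 [242.  230.3]
 [323.3 310.2]
 [236.3 310.1]]
shift [-0.1031  0.0981  0.0183] turn(tool z deg) 10.5
```

View pics/c9.png

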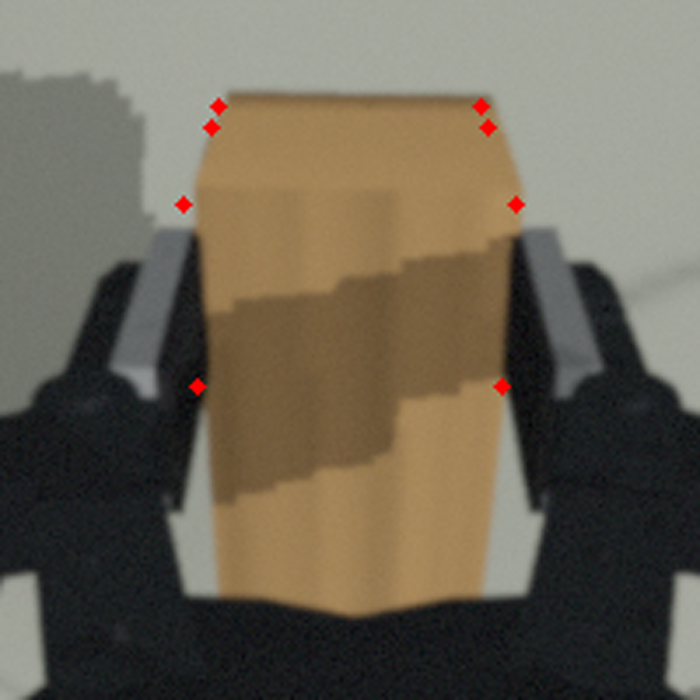

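Emit:
jog_arm([
  [-0.03, 0.03, 0.005, 3],
  [-0.06, 0.06, 0.01, 6],
  [-0.09, 0.09, 0.015, 9],
  [-0.103, 0.098, 0.018, 10.5],
  [-0.103, 0.098, 0.018, 10.5],
  [-0.103, 0.098, 0.018, 10.5],
])

```text
clock: 12.38
position: [490.2, -79.3, 61.0]
ee_rot: [0.038, 0.999, 0.001, -0.007]
contact_force: [0.1, 0.0, 0.3]
gripper_width: 41.6
```

Run:
```python
from h import *
st=read_state();rackframe(st,-1); print(st['joint_vel'].round(3));plan(st,[*slotpt(-1,-60),62.3],175.66)
im2,_=snap('side','s10.png',(180,150,380,300),4)
```

```text
rack s,t,z -106.6 -0.67 60.95 yaw 175.64 F [0.1 0.  0.3] w 41.6 t 12.375
[-0.006 -0.015  0.     0.     0.001 -0.002]
shift [-0.0466  0.0007 -0.002 ] turn(tool z deg) -0.02
```

View pics/s10.png

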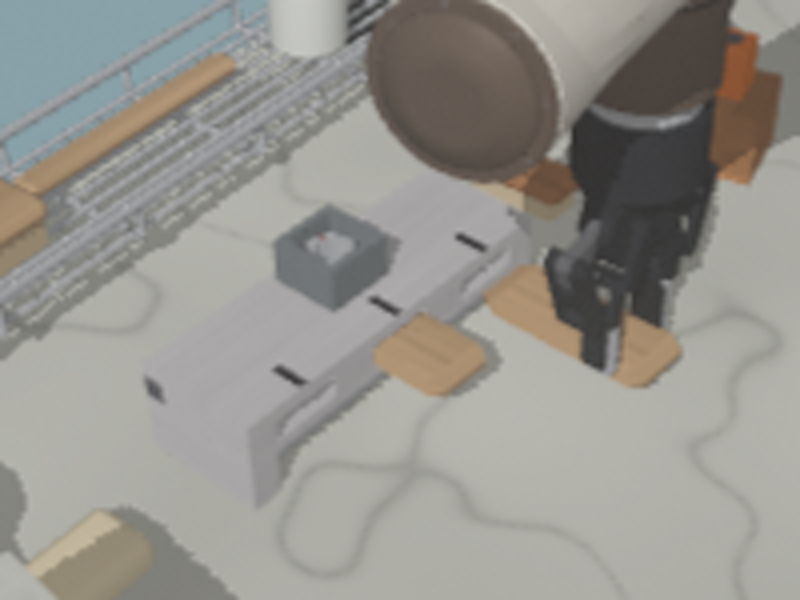

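Emit:
jog_arm([
  [-0.01, 0.0007, -0.0015, 0],
  [-0.02, 0.0007, -0.002, 0],
  [-0.03, 0.0007, -0.002, 0],
  [-0.04, 0.0007, -0.002, 0],
  [-0.0466, 0.0007, -0.002, 0],
  [-0.0466, 0.0007, -0.002, 0],
])

```text
clock: 13.18
position: [537.2, -82.3, 62.4]
ee_rot: [0.038, 0.999, 0.001, -0.007]
contact_force: [0.5, 0.6, -1.3]
gripper_width: 42.0
```

Run:
```python
from h import *
st=read_state();rackframe(st,-1);plan(st,[*slotpt(-1,-22),62.3],175.66)
```

```text
rack s,t,z -59.5 -0.13 62.43 yaw 175.61 F [ 0.5  0.6 -1.3] w 42.0 t 13.175
shift [-0.0375  0.0002 -0.0004] turn(tool z deg) -0.05
```

Emit:
jog_arm([
  [-0.01, 0, 0, 0],
  [-0.018, 0, 0, 0],
  [-0.026, 0, 0, 0],
  [-0.031, 0, 0, 0],
  [-0.034, 0, 0, 0],
  [-0.037, 0, 0, 0],
  [-0.038, 0, 0, 0],
  [-0.038, 0, 0, 0],
])

```text
clock: 14.18
position: [572.2, -85.2, 61.3]
ee_rot: [0.038, 0.999, 0.001, -0.01]
contact_force: [-5.8, 1.8, 1.6]
gripper_width: 42.0
```

Run:
```python
from h import *
st=read_state();rackframe(st,-1)
```

```text
rack s,t,z -24.4 -0.36 61.28 yaw 175.59 F [-5.8  1.8  1.6] w 42.0 t 14.175
```

Emit:
jog_arm([
  [-0.002, 0, 0, 0],
  [-0.002, 0, 0, 0],
])

```text
clock: 14.42
position: [572.2, -85.2, 61.3]
ee_rot: [0.038, 0.999, 0.001, -0.012]
contact_force: [-5.4, 1.4, 3.4]
gripper_width: 42.2
```

Emit:
jog_arm([
  [0.001, 0, -0.001, 0],
  [0.001, 0, -0.001, 0],
  [0.001, 0, -0.001, 0],
], hand=0.4)

```text
clock: 14.8
position: [571.7, -85.1, 62.4]
ee_rot: [0.038, 0.999, 0.001, -0.012]
contact_force: [-0.3, 0.1, 0.2]
gripper_width: 59.9
```

Emit:
jog_arm([
  [0.02, 0, 0, 0],
  [0.05, 0, 0, 0],
  [0.07, 0, -0.02, 0],
  [0.07, 0, -0.06, 0],
  [0.07, 0, -0.06, 0],
])

```text
clock: 15.42
position: [505.8, -79.8, 127.3]
ee_rot: [0.038, 0.999, 0.001, -0.008]
contact_force: [-0.1, 0.0, 0.2]
gripper_width: 59.7
```

Run:
```python
from h import *
im,st=snap('wrist','w12.png');rackframe(st,-1);print(st['ee_rot'].round(4));im2,_=snap('top','t12.png')
slats('top',im2); a=slats('wrist',im,st)
```

```text
rack s,t,z -91.0 -0.02 127.33 yaw 175.65 F [-0.1  0.   0.2] w 59.7 t 15.425
[ 0.0379  0.9992  0.0014 -0.0076]
```

View pics/w12.png

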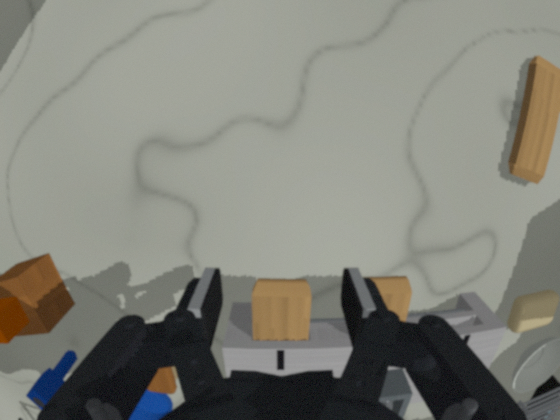

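View pics/t12.png

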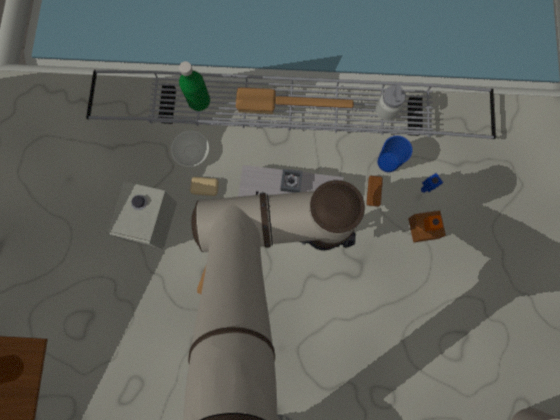

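Run:
```python
from h import *
st=read_state(); plan(st,[398.3,180.9,75],-16.3)
```

```text
shift [0.1237 0.2518 0.0525] turn(tool z deg) 11.88
```

Emit:
jog_arm([
  [0.03, 0.05, 0, 2],
  [0.06, 0.1, 0, 4],
  [0.085, 0.15, 0.0, 6],
  [0.11, 0.2, 0.01, 9],
  [0.124, 0.24, 0.03, 11.8],
  [0.124, 0.252, 0.052, 11.8],
  [0.124, 0.252, 0.052, 11.8],
  [0.124, 0.252, 0.052, 11.8],
], hand=0.6)

```text
clock: 16.52
position: [398.1, 180.5, 75.4]
ee_rot: [0.141, 0.99, -0.0, -0.012]
contact_force: [0.9, 0.3, 0.9]
gripper_width: 68.4
```

Run:
```python
from h import *
im,st=snap('wrist','w13.png');print(st['clock'],st['position'],yaw(st),st['ee_rot'].round(4));a=slats('wrist',im,st)
plan(st,[398.3,180.9,18.5],-16.3)
```

```text
16.525 [398.0801855  180.50044068  75.40092583] 163.7491111432945 [ 1.413e-01  9.899e-01 -3.000e-04 -1.160e-02]
slat [282. 273.] (array([428.8, 172.4]), array([ 45., 121.]), -16.2)
shift [-0.0014  0.0007  0.0569] turn(tool z deg) 0.05
```

View pics/w13.png

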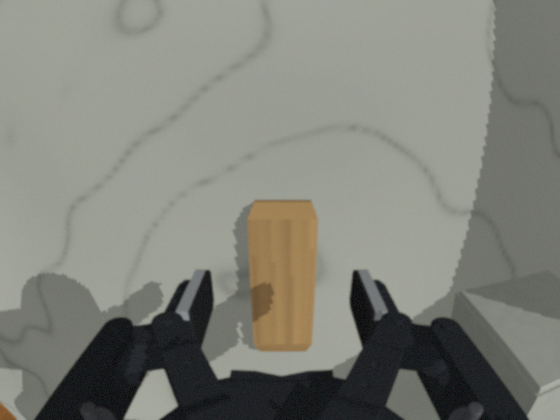

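Emit:
jog_arm([
  [-0.001, 0.0007, 0.03, 0],
  [-0.001, 0.0007, 0.05, 0],
  [-0.001, 0.0007, 0.057, 0],
  [-0.001, 0.0007, 0.057, 0],
  [-0.001, 0.0007, 0.057, 0],
])

```text
clock: 17.2
position: [398.8, 181.4, 19.6]
ee_rot: [0.142, 0.99, 0.001, -0.011]
contact_force: [0.4, 1.0, 0.5]
gripper_width: 68.6
```

Emit:
jog_arm([
  [0, 0, 0, 0],
  [0, 0, 0, 0],
  [0, 0, 0, 0],
  [0, 0, 0, 0],
  [0, 0, 0, 0],
], hand=-1)

```text
clock: 17.82
position: [399.3, 181.8, 20.7]
ee_rot: [0.141, 0.99, 0.001, -0.01]
contact_force: [-0.3, -0.3, 6.8]
gripper_width: 41.4
```

Emit:
jog_arm([
  [0, 0, -0.03, 0],
  [0, 0, -0.055, 0],
  [0, 0, -0.06, 0],
  [0, 0, -0.06, 0],
])

```text
clock: 18.32
position: [400.2, 181.4, 80.6]
ee_rot: [0.141, 0.99, 0.002, -0.01]
contact_force: [-0.2, -0.5, -0.6]
gripper_width: 41.9
```

Run:
```python
from h import *
im,st=snap('wrist','w14.png');rackframe(st,1); print(st['ee_rot'].round(4))
heldcheck(st,33,14.6,'c14.png','w14.png')
plan(st,[*slotpt(1,-106),62.3],175.66)
```

```text
rack s,t,z -216.0 92.4 80.64 yaw 163.73 F [-0.2 -0.5 -0.6] w 41.9 t 18.325
[ 0.1415  0.9899  0.0017 -0.01  ]
[[327.5 257.4]
 [233.2 257.4]
 [319.4 235.7]
 [241.2 235.7]
 [317.8 230. ]
 [242.9 230. ]
 [323.6 309.4]
 [237.2 309.4]]
shift [-0.1271 -0.0677  0.0157] turn(tool z deg) -11.93
```

View pics/c14.png

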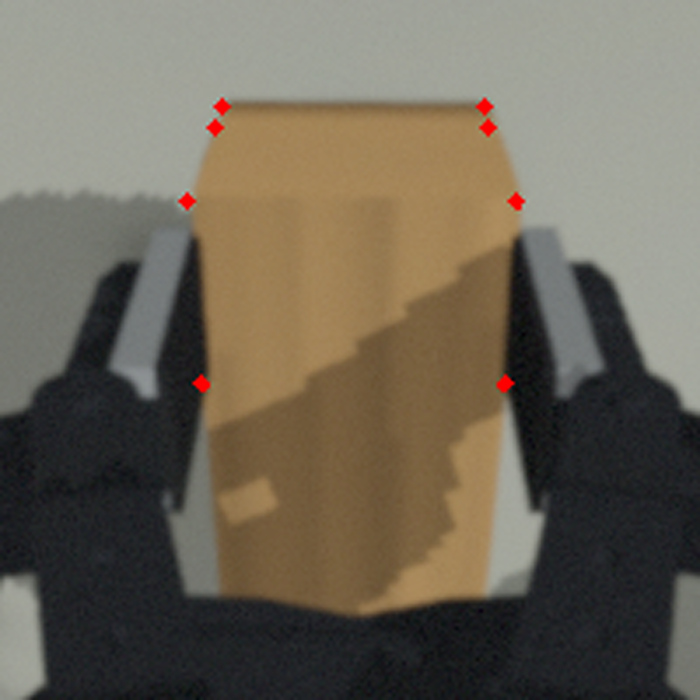

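Emit:
jog_arm([
  [-0.03, -0.015, 0.004, -3],
  [-0.06, -0.03, 0.008, -6],
  [-0.09, -0.05, 0.012, -9],
  [-0.12, -0.067, 0.016, -11.9],
  [-0.127, -0.068, 0.016, -11.9],
  [-0.127, -0.068, 0.016, -11.9],
  [-0.127, -0.068, 0.016, -11.9],
])

```text
clock: 19.25
position: [501.7, 80.8, 61.3]
ee_rot: [0.038, 0.999, 0.002, -0.011]
contact_force: [0.0, -0.1, -0.6]
gripper_width: 41.7
```

Run:
```python
from h import *
st=read_state();rackframe(st,1); print(st['ee_rot'].round(4));plan(st,[*slotpt(1,-60),62.3],175.66)
```

```text
rack s,t,z -107.3 -0.2 61.25 yaw 175.67 F [ 0.  -0.1 -0.6] w 41.7 t 19.25
[ 0.0378  0.9992  0.002  -0.0107]
shift [-0.0472  0.0002 -0.0021] turn(tool z deg) 0.01
```

Emit:
jog_arm([
  [-0.01, 0.0002, -0.0015, 0],
  [-0.02, 0.0002, -0.002, 0],
  [-0.03, 0.0002, -0.002, 0],
  [-0.04, 0.0002, -0.002, 0],
  [-0.047, 0.0002, -0.002, 0],
  [-0.047, 0.0002, -0.002, 0],
])

```text
clock: 20.0
position: [549.0, 77.3, 62.0]
ee_rot: [0.038, 0.999, 0.002, -0.011]
contact_force: [0.7, -0.6, -0.6]
gripper_width: 42.0
```

Run:
```python
from h import *
st=read_state();rackframe(st,1);plan(st,[*slotpt(1,-22),62.3],175.66)
```

```text
rack s,t,z -59.8 -0.1 62.03 yaw 175.64 F [ 0.7 -0.6 -0.6] w 42.0 t 20.0
shift [-0.0378  0.0001 -0.0011] turn(tool z deg) -0.02
```

Emit:
jog_arm([
  [-0.01, 0, -0.0005, 0],
  [-0.018, 0, -0.001, 0],
  [-0.026, 0, -0.001, 0],
  [-0.031, 0, -0.001, 0],
  [-0.034, 0, -0.001, 0],
  [-0.036, 0, -0.001, 0],
  [-0.037, 0, -0.001, 0],
  [-0.038, 0, -0.001, 0],
])

```text
clock: 21.0
position: [583.3, 74.2, 61.1]
ee_rot: [0.038, 0.999, 0.001, -0.015]
contact_force: [-9.1, 4.6, 2.0]
gripper_width: 42.0
```

Emit:
jog_arm([
  [-0.002, 0, 0, 0],
  [-0.003, 0, 0, 0],
])

```text
clock: 21.25
position: [583.4, 74.0, 60.8]
ee_rot: [0.038, 0.999, 0.001, -0.018]
contact_force: [-8.9, 4.5, 5.0]
gripper_width: 42.0
```

Run:
```python
from h import *
st=read_state();rackframe(st,1)
```

```text
rack s,t,z -25.3 -0.77 60.77 yaw 175.67 F [-8.9  4.5  5. ] w 42.0 t 21.25
```

Hard stop at s = -25.3, with the slat held about 1.5 mm further back than before, so it is home. Releasing.

Emit:
jog_arm([
  [0.001, 0, -0.001, 0],
  [0.001, 0, -0.001, 0],
  [0.001, 0, -0.001, 0],
], hand=0.4)

```text
clock: 21.62
position: [582.9, 74.1, 62.0]
ee_rot: [0.038, 0.999, 0.001, -0.017]
contact_force: [0.5, 0.2, -0.1]
gripper_width: 59.9
```

Emit:
jog_arm([
  [0.02, 0, 0, 0],
  [0.05, 0, 0, 0],
  [0.07, 0, -0.02, 0],
  [0.07, 0, -0.06, 0],
  [0.07, 0, -0.12, 0],
  [0.07, 0, -0.17, 0],
  [0.07, 0, -0.17, 0],
  [0.07, 0, -0.17, 0],
])

```text
clock: 22.62
position: [518.6, 78.8, 234.0]
ee_rot: [0.038, 0.999, 0.001, -0.018]
contact_force: [0.2, -0.7, -0.1]
gripper_width: 59.6
```

Run:
```python
from h import *
im,st=snap('wrist','w15.png');rackframe(st,1);print(st['ee_rot'].round(4));im2,_=snap('side','s15.png',(180,150,380,300),4)
print(st['joints'].round(3))
plan(st,[*(slotpt(0,20)),240],175.66)
```

```text
rack s,t,z -90.2 -0.92 234.05 yaw 175.64 F [ 0.2 -0.7 -0.1] w 59.6 t 22.625
[ 0.038   0.9991  0.001  -0.0176]
[ 0.45   0.242 -0.229 -0.02  -1.13  -2.088]
shift [-0.1099 -0.079  -0.0099] turn(tool z deg) -0.02
```

View pics/s15.png

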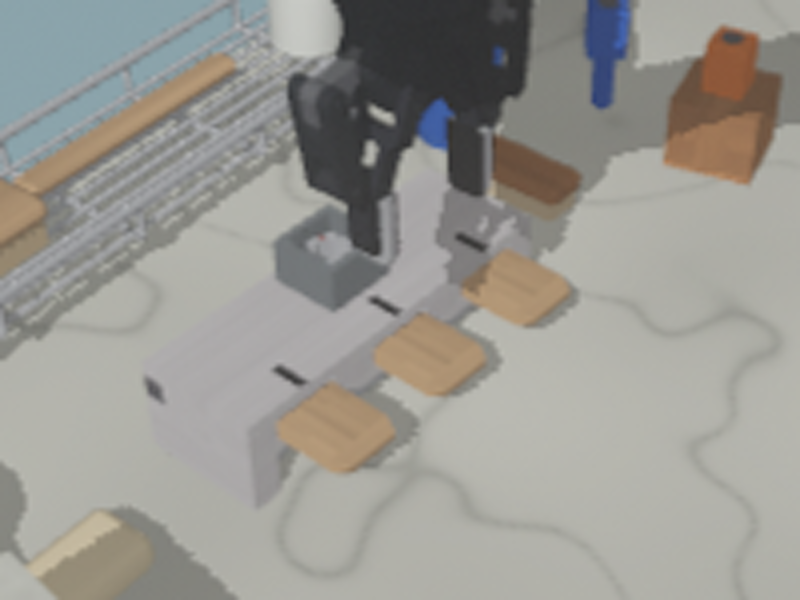

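View pics/w15.png

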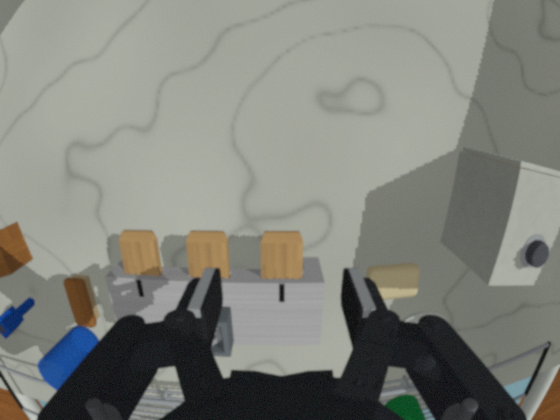

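Emit:
jog_arm([
  [-0.0, -0.079, 0, 0],
  [-0.06, -0.079, -0.01, 0],
  [-0.11, -0.079, -0.01, 0],
])

```text
clock: 23.1
position: [623.2, -10.5, 238.1]
ee_rot: [0.039, 0.999, -0.0, -0.019]
contact_force: [0.6, 1.1, 0.7]
gripper_width: 59.5
```

Emit:
jog_arm([
  [0, 0, 0, 0],
  [0, 0, 0, 0],
  [0, 0, 0, 0],
])

```text
clock: 23.48
position: [622.2, -10.3, 238.0]
ee_rot: [0.039, 0.999, -0.0, -0.02]
contact_force: [0.0, -0.3, 0.0]
gripper_width: 59.8
```

Run:
```python
from h import *
im,st=snap('wrist','w16.png');rackframe(st,0);print(st['ee_rot'].round(4)); np.save('w16.npy',st)
cv2.imwrite('pics/c16.png',cv2.resize(im[130:260,150:420],None,fx=2.9,fy=2.9,interpolation=cv2.INTER_CUBIC))
p=proj('wrist',[[650,-10,90]],st)[0].astype(int); print(p)
cv2.imwrite('pics/c17.png',cv2.resize(im[p[1]-40:p[1]+40,p[0]-40:p[0]+40],None,fx=7,fy=7,interpolation=cv2.INTER_CUBIC))
```

```text
rack s,t,z 19.8 -1.87 238.01 yaw 175.58 F [ 0.  -0.3  0. ] w 59.8 t 23.475
[ 3.850e-02  9.991e-01 -3.000e-04 -1.970e-02]
[283 238]
```

View pics/c16.png

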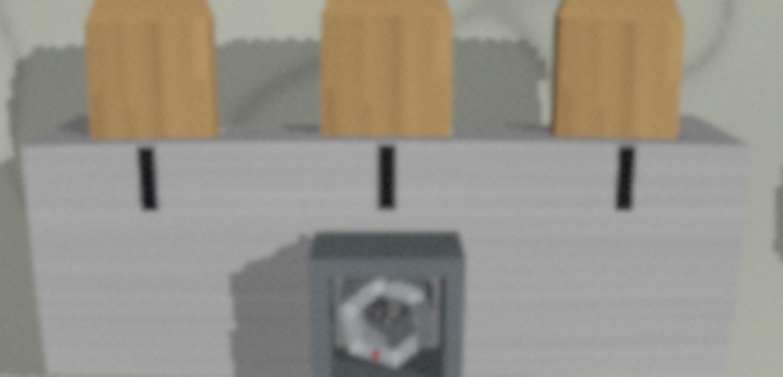

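View pics/c17.png

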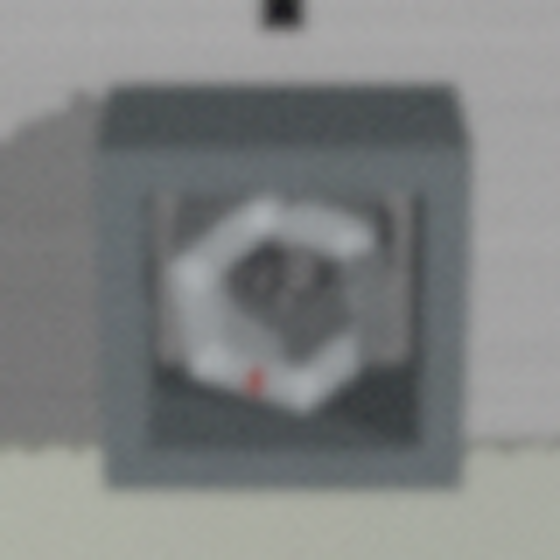

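Run:
```python
from h import *
st=np.load('w16.npy',allow_pickle=True).item()
def w(x,y,z=87): return pix2('wrist',243+x/7-0.43,198+y/7-0.43,z,st)[0][:2]
C=np.array([w(*c) for c in [(265,200),(180,270),(195,365),(300,405),(375,245)]])
for i in ((0,3),(2,4)): print('ctr',(C[i[0]]+C[i[1]]).round(1)/2)
c=((C[0]+C[3])/2+(C[2]+C[4])/2)/2; d=C-c; print(np.hypot(*d.T).round(1),(np.degrees(np.arctan2(d[:,1],d[:,0]))%60).round(1))
m=w(256,380)-c; print('mark',m,np.degrees(np.arctan2(m[1],m[0])))
B=np.array([w(*q,95) for q in [(98,145),(468,145),(460,485),(108,488)]]);print('boss',B.mean(0),np.hypot(*(B[0]-B[1])),np.hypot(*(B[1]-B[2])))
B=np.array([w(*q,95) for q in [(150,190),(420,190),(420,445),(150,445)]]);print('bore',B.mean(0),np.hypot(*(B[0]-B[1])),np.hypot(*(B[1]-B[2])))
r=[]
from rk import stripes
stripes('wrist',cv2.imread('pics/w16.png'),st,[(201,191),(283,191),(366,191)])
im=cv2.imread('pics/top0.png')
cv2.imwrite('pics/c18.png',cv2.resize(im[165:197,275:307],None,fx=18,fy=18,interpolation=cv2.INTER_CUBIC))
```

```text
ctr [653.9  -10.75]
ctr [654.15 -10.6 ]
[15.  14.5 14.7 14.7 14.7] [5.  5.6 1.9 4.4 0.8]
mark [10.54971224 -4.4921203 ] -23.06454773565832
boss [653.10074912 -10.63735754] 46.60413561081547 47.62050604675009
bore [653.0119124  -10.43846452] 34.19155065781842 35.680251770683284
[200.44 191.26] [605.2 -87.6  65. ] [ 3  6  6 21]
[282.88 190.53] [611.1  -7.5  65. ] [ 4  6  5 21]
[365.12 191.02] [617.3  72.4  65. ] [ 3  6  6 21]
```

View pics/c18.png

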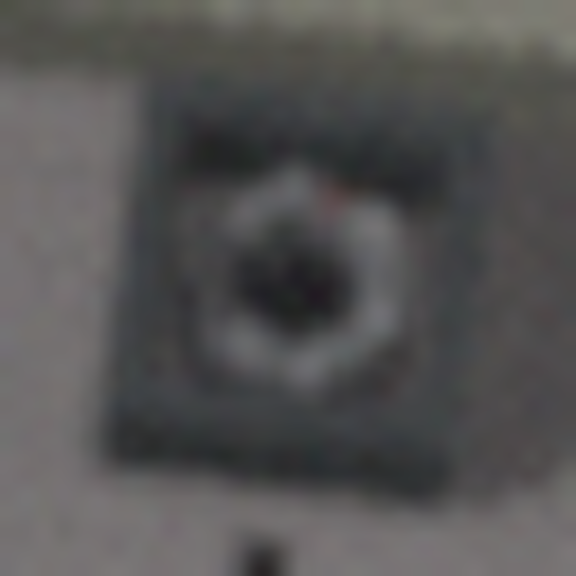

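Run:
```python
from h import *
st=read_state(); plan(st,[535,-343,238],175.66)
print(pix2('top',291.9,180.3,87),pix2('top',291.7,181.1,95))
```

```text
shift [ 0.0614 -0.3385  0.0035] turn(tool z deg) -0.07
[[652.8812681  -12.45197424  87.        ]] [[648.57117672 -12.0211236   95.        ]]
```

Emit:
jog_arm([
  [0.0, -0.06, 0, 0],
  [0.0, -0.12, 0, 0],
  [0.0, -0.18, 0, 0],
  [0, -0.24, 0, 0],
  [0, -0.3, 0, 0],
  [0.0, -0.338, 0.0, 0],
  [0, -0.338, 0.0, 0],
])

```text
clock: 24.4
position: [595.1, -349.3, 239.2]
ee_rot: [0.04, 0.999, -0.0, -0.019]
contact_force: [0.4, 0.2, 0.1]
gripper_width: 59.9
```

Emit:
jog_arm([
  [0.06, 0, 0, 0],
])

```text
clock: 24.52
position: [536.6, -343.7, 238.9]
ee_rot: [0.039, 0.999, 0.0, -0.02]
contact_force: [-0.8, -0.8, -0.4]
gripper_width: 59.6
```

Emit:
jog_arm([
  [0.03, 0, 0, 0],
  [0.03, 0, 0, 0],
])

```text
clock: 24.78
position: [505.0, -340.0, 241.6]
ee_rot: [0.039, 0.999, 0.0, -0.02]
contact_force: [-0.4, -0.5, 0.2]
gripper_width: 59.7
```

Run:
```python
from h import *
im,st=snap('wrist','w20.png'); np.save('w20.npy',st); print(st['position'],yaw(st),st['joint_vel'].round(3))
p=proj('wrist',[[563,-343,96]],st)[0].astype(int); print(p)
cv2.imwrite('pics/c20.png',cv2.resize(im[p[1]-60:p[1]+60,p[0]-60:p[0]+60],None,fx=5,fy=5,interpolation=cv2.INTER_CUBIC))
```

```text
[ 505.02903198 -339.97820427  241.59425844] 175.52627669034646 [ 0.012  0.042  0.061  0.009  0.008 -0.002]
[282 269]
```

View pics/c20.png

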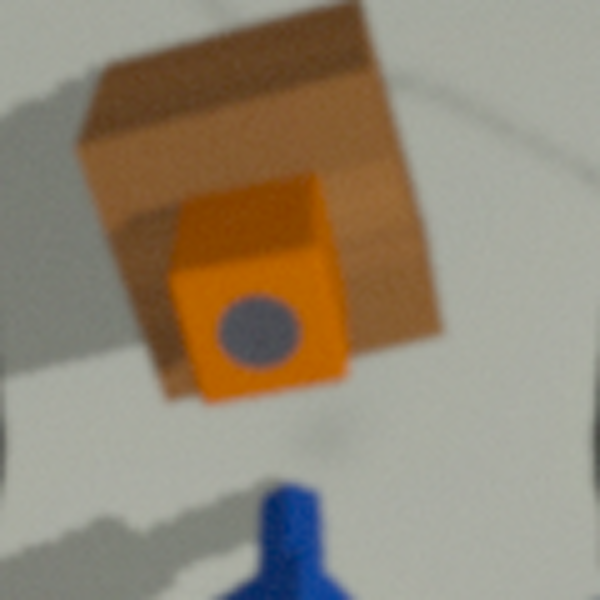

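Run:
```python
from h import *
st=np.load('w20.npy',allow_pickle=True).item()
def w(x,y,z): return pix2('wrist',222+x/5-.4,209+y/5-.4,z,st)[0][:2]
for nm,q,z in [('handle',[(172,270),(330,248),(348,378),(208,402)],96),('stand',[(80,142),(378,70),(440,335),(165,402)],56)]:
    B=np.array([w(*p,z) for p in q]); e=np.roll(B,-1,0)-B
    print(nm,B.mean(0).round(1),np.hypot(*e.T).round(1),(np.degrees(np.arctan2(e[:,1],e[:,0]))%90).round(1))
print('dot',w(260,331,96))
print('blue shank tip',w(290,487,10))
plan(st,[563,-343,238],175.66)
```

```text
handle [ 567.6 -350.9] [29.9 28.  27.7 29.3] [4.5 3.1 6.9 7.6]
stand [ 568.4 -351.5] [63.9 62.9 63.  64.3] [10.   9.  11.2  9.8]
dot [ 568.54451835 -351.78515587]
blue shank tip [ 660.64189781 -353.96612237]
shift [-0.0581  0.0015  0.0013] turn(tool z deg) -0.13
```

Run:
```python
from h import *
print(pix2('top',435.8-.4,221.8-.4,96))
im,st=snap('wrist','w21.png'); print(st['joint_vel'].round(3),yaw(st))
p=proj('wrist',[[568,-351,96]],st)[0].astype(int); print(p, st['position'])
g=im.astype(int); m=((g[:,:,2]>180)&(g[:,:,1]>70)&(g[:,:,0]<60)).astype(np.uint8); 
n,l,s,c=cv2.connectedComponentsWithStats(m)
for i in range(1,n):
    if s[i,4]>150:
        print(s[i],c[i]); ys,xs=np.where(l==i); P=pix2('wrist',xs,ys,96,st)[:,:2].astype(np.float32); print(cv2.minAreaRect(P))
```

```text
[[ 568.34185773 -351.2779514    96.        ]]
[ 0.005  0.034  0.038  0.004  0.002 -0.   ] 175.5523120220872
[274 272] [ 506.39363244 -340.2607435   241.49964308]
[258 258  33  29 421] [275.60807601 271.50356295]
((567.8203125, -350.8074645996094), (26.27752113342285, 27.520061492919922), 8.194390296936035)
```

Emit:
jog_arm([
  [0, 0, 0, -10],
  [0, 0, 0, -20],
  [0, 0, 0, -30],
  [0, 0, 0, -40],
  [0, 0, 0, -50],
  [0, 0, 0, -60],
  [0, 0, 0, -70],
  [0, 0, 0, -80],
  [0, 0, 0, -90],
  [0, 0, 0, -95.7],
], hand=0.6)

```text
clock: 26.12
position: [508.4, -339.8, 241.0]
ee_rot: [0.717, -0.697, -0.014, 0.013]
contact_force: [0.2, 0.8, -0.2]
gripper_width: 68.0
```

Emit:
jog_arm([
  [0, 0, 0, -10],
  [0, 0, 0, -20],
  [0, 0, 0, -30],
  [0, 0, 0, -40],
  [0, 0, 0, -50],
  [0, 0, 0, -60],
  [0, 0, 0, -70],
  [0, 0, 0, -80],
  [0, 0, 0, -90],
  [0, 0, 0, -95.7],
])

```text
clock: 27.38
position: [509.7, -339.2, 240.8]
ee_rot: [0.998, 0.066, -0.019, -0.002]
contact_force: [-0.2, -0.2, -0.1]
gripper_width: 68.4
```

Run:
```python
from h import *
st=read_state(); print(st['position'],yaw(st),st['ee_rot'].round(4),R.from_quat(st['ee_rot']).apply([0,0,1]).round(4),st['joints'].round(3))
d=tooldelta(st,[568.2,-351.2,130]); print(d)
```

```text
[ 509.73774637 -339.20827343  240.75303577] 7.55973713203291 [ 0.9976  0.0659 -0.0189 -0.0017] [-3.800e-02  8.000e-04 -9.993e-01] [-0.318  0.384 -0.018  0.012 -1.205  2.016]
[0.06049767 0.02021108 0.10844084]
```

Emit:
jog_arm([
  [0.03, 0.01, 0, -0.5],
  [0.06, 0.02, 0, -0.5],
  [0.0605, 0.02, 0.04, -0.5],
  [0.0605, 0.02, 0.08, -0.5],
  [0.0605, 0.02, 0.108, -0.5],
  [0.0605, 0.02, 0.108, -0.5],
  [0.0605, 0.02, 0.108, -0.5],
])

```text
clock: 28.25
position: [569.7, -351.1, 131.8]
ee_rot: [0.997, 0.071, -0.018, -0.001]
contact_force: [0.6, -0.6, 0.2]
gripper_width: 68.3
```

Run:
```python
from h import *
im,st=snap('wrist','w22.png'); print(st['position'],yaw(st),st['joint_vel'].round(3))
print(tooldelta(st,[568.2,-351.2,80]))
```

```text
[ 569.69332753 -351.12187808  131.77938678] 8.125194560727214 [-0.004 -0.018  0.008 -0.001  0.003  0.002]
[3.55184562e-04 9.59435051e-05 5.17996686e-02]
```

View pics/w22.png

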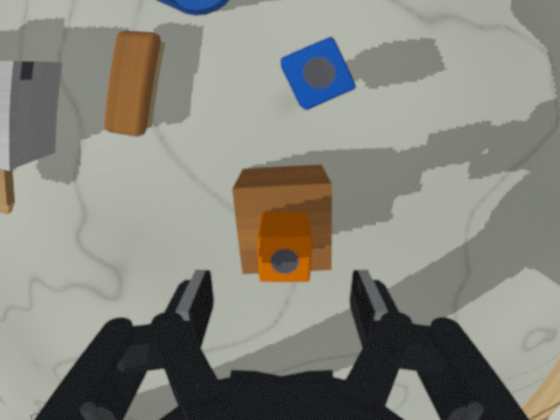

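Emit:
jog_arm([
  [0.0004, 0, 0.03, 0],
  [0.0004, 0, 0.048, 0],
  [0.0004, 0, 0.052, 0],
  [0.0004, 0, 0.052, 0],
  [0.0004, 0, 0.052, 0],
])

```text
clock: 28.92
position: [569.0, -351.5, 81.4]
ee_rot: [0.997, 0.071, -0.017, -0.0]
contact_force: [-0.0, 0.1, 0.5]
gripper_width: 68.4
```

Emit:
jog_arm([
  [0, 0, 0, 0],
  [0, 0, 0, 0],
  [0, 0, 0, 0],
  [0, 0, 0, 0],
  [0, 0, 0, 0],
  [0, 0, 0, 0],
], hand=-1)

```text
clock: 29.68
position: [569.4, -351.7, 82.1]
ee_rot: [0.997, 0.071, -0.016, 0.0]
contact_force: [0.0, 1.5, 5.5]
gripper_width: 28.9
```

Run:
```python
from h import *
im,st=snap('wrist','w23.png'); print(st['clock'],st['position'],yaw(st),st['contact_force'],st['gripper_width'],R.from_quat(st['ee_rot']).apply([0,0,1]).round(4))
```

```text
29.675 [ 569.44346539 -351.73880118   82.14874162] 8.13510134756497 [0.03412456 1.53410611 5.4772714 ] 28.926856417865167 [-0.0319 -0.0024 -0.9995]
```

View pics/w23.png

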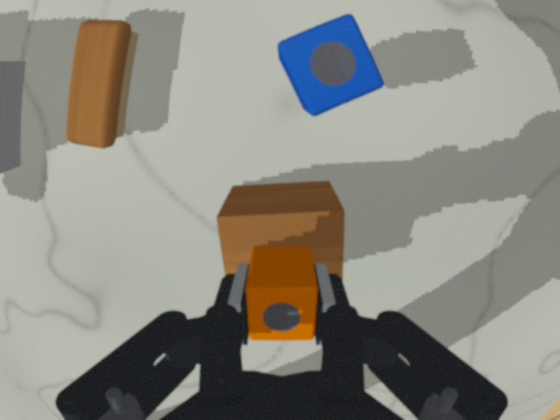

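```bash
cat >> h.py <<'E'
import json
def savekey(st,tip,ax=(0,0,1),xyaw=8.0):
    T=R.from_quat(st['ee_rot']).inv()
    json.dump(dict(tip=T.apply(np.array(tip)-st['position']).tolist(),ax=T.apply(ax).tolist(),x=T.apply([np.cos(np.radians(xyaw)),np.sin(np.radians(xyaw)),0]).tolist()),open('key.json','w'))
def keynow(st):
    k=json.load(open('key.json'));T=R.from_quat(st['ee_rot'])
    x=T.apply(k['x']); return st['position']+T.apply(k['tip']),T.apply(k['ax']),np.degrees(np.arctan2(x[1],x[0]))
def keyplan(st,tip,turn):
    """shift (tool frame now, m) such that after turn deg about tool z the tip is at tip"""
    k=json.load(open('key.json'));T=R.from_quat(st['ee_rot'])*R.from_euler('z',turn,degrees=True)
    tcp=np.array(tip)-T.apply(k['tip']); print('shift',tooldelta(st,tcp).round(4),'turn',turn,'axis then',T.apply(k['ax']).round(3))
E
python3 - <<'E'
from h import *
st=read_state(); savekey(st,[568.2,-351.2,6]); print(open('key.json').read()); print(keynow(st))
keyplan(st,[568.2,-351.2,76],0); keyplan(st,[568.2,-351.2,126],0)
E
```

```text
{"tip": [1.2763685643907452, -0.5384668724384231, 76.17151412464307], "ax": [-0.03193017334426652, -0.0020975425860468486, -0.9994879010499851], "x": [0.9994873085387637, 0.002297261521565619, -0.0319349754883262]}
(array([ 568.2, -351.2,    6. ]), array([-1.05422784e-17, -5.14590160e-19,  1.00000000e+00]), np.float64(7.999999999999998))
shift [-0.0022 -0.0001 -0.07  ] turn 0 axis then [-0. -0.  1.]
shift [-0.0038 -0.0003 -0.1199] turn 0 axis then [-0. -0.  1.]
```

Emit:
jog_arm([
  [-0.0005, 0, -0.015, 0],
  [-0.0012, 0, -0.035, 0],
  [-0.0018, 0, -0.055, 0],
  [-0.0025, 0, -0.08, 0],
  [-0.0038, 0, -0.12, 0],
  [-0.0038, 0, -0.12, 0],
  [-0.0038, 0, -0.12, 0],
])

```text
clock: 30.6
position: [568.7, -351.5, 201.3]
ee_rot: [0.997, 0.071, -0.017, -0.001]
contact_force: [0.0, 0.0, -2.0]
gripper_width: 29.0
```

Run:
```python
from h import *
im,st=snap('side','s24.png'); print(st['position'],yaw(st),st['gripper_width'],st['contact_force'],R.from_quat(st['ee_rot']).apply([0,0,1]).round(4)); print(keynow(st))
p=proj('side',[keynow(st)[0]])[0].astype(int); print(p)
cv2.imwrite('pics/c24.png',cv2.resize(im[p[1]-60:p[1]+20,p[0]-40:p[0]+40],None,fx=7,fy=7,interpolation=cv2.INTER_CUBIC))
```

```text
[ 568.74154854 -351.46606911  201.28306141] 8.107647081334347 29.016326874703637 [ 0.02816903  0.01792359 -2.0341298 ] [-3.340e-02 -8.000e-04 -9.994e-01]
(array([ 567.38300226, -350.81683636,  125.11383222]), array([ 0.0015129 , -0.00158739,  0.9999976 ]), np.float64(7.9689169847751815))
[363 150]
```

View pics/c24.png

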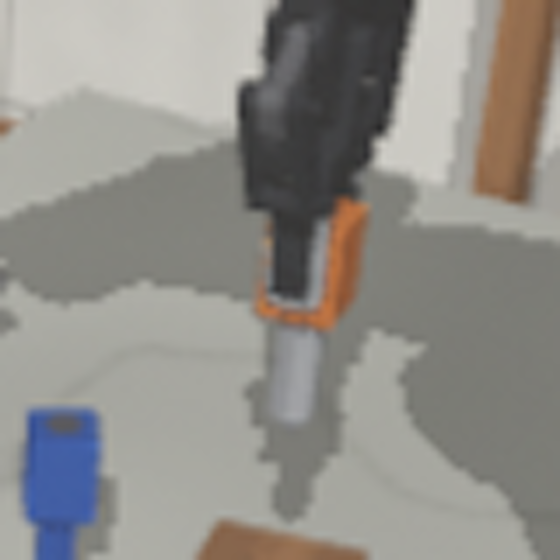

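Run:
```python
from h import *
im=cv2.imread('pics/s24.png')
for v in range(137,151,2): print(v,im[v,356:374].astype(int).sum(1)//3, )
c=np.zeros(3)
for v in (139,143,147): print([tuple(int(a) for a in x) for x in im[v,359:371]])
```

```text
137 [167 167 168 168 155 123 129 135 138 134 129 141 114 117 125 124 124 123]
139 [166 165 166 166 154 125 133 141 147 158 159 157 141 119 123 123 123 123]
141 [161 160 161 161 147 118 130 142 149 160 161 155 137 121 122 122 123 123]
143 [164 165 164 164 152 127 139 145 152 161 161 152 127 121 122 122 141 165]
145 [163 155 130 121 121 130 142 145 155 160 161 149 120 121 121 136 160 165]
147 [164 161 146 120 122 132 143 148 158 161 158 141 116 116 119 140 164 165]
149 [164 164 153 121 122 128 138 151 162 162 154 129 118 115 114 122 145 164]
[(162, 169, 169), (149, 157, 157), (121, 127, 127), (132, 134, 133), (143, 142, 140), (149, 147, 146), (160, 158, 156), (162, 159, 158), (159, 157, 155), (143, 141, 140), (118, 121, 120), (120, 126, 125)]
[(160, 167, 167), (148, 155, 155), (125, 129, 128), (140, 139, 139), (147, 145, 143), (154, 152, 151), (163, 161, 160), (163, 161, 160), (154, 152, 151), (127, 128, 127), (118, 123, 123), (118, 124, 124)]
[(117, 122, 123), (119, 125, 124), (132, 133, 133), (146, 143, 142), (151, 147, 146), (161, 158, 157), (164, 161, 160), (161, 158, 157), (143, 141, 140), (115, 118, 117), (112, 118, 118), (115, 121, 121)]
```

Run:
```python
from h import *
st=read_state()
for t in ([400,250,420],[420,200,420],[380,220,450]):
    print(t,proj('side',[t,[t[0],t[1],t[2]-76]]).round(0), tooldelta(st,t).round(3))
```

```text
[400, 250, 420] [[278. 175.]
 [279. 226.]] [-0.09  -0.62  -0.214]
[420, 200, 420] [[289. 153.]
 [289. 201.]] [-0.077 -0.568 -0.214]
[380, 220, 450] [[307. 147.]
 [306. 201.]] [-0.115 -0.593 -0.243]
```

Emit:
jog_arm([
  [-0.01, -0.05, -0.03, 0],
  [-0.02, -0.1, -0.06, 0],
  [-0.03, -0.16, -0.09, 0],
  [-0.04, -0.22, -0.12, 0],
  [-0.05, -0.28, -0.15, 0],
  [-0.06, -0.34, -0.18, 0],
  [-0.07, -0.4, -0.2, 0],
  [-0.08, -0.46, -0.21, 0],
  [-0.09, -0.52, -0.214, 0],
  [-0.09, -0.58, -0.214, 0],
])

```text
clock: 31.9
position: [406.9, 195.0, 419.3]
ee_rot: [0.997, 0.071, -0.018, -0.001]
contact_force: [1.6, 0.3, -1.6]
gripper_width: 29.2
```

Emit:
jog_arm([
  [0, -0.04, 0, 0],
  [0, -0.04, 0, 0],
  [0, -0.04, 0, 0],
])

```text
clock: 32.28
position: [401.0, 234.3, 418.4]
ee_rot: [0.997, 0.071, -0.019, 0.0]
contact_force: [0.7, 0.4, -0.5]
gripper_width: 28.9
```

Run:
```python
from h import *
im,st=snap('side','s25.png'); print(st['clock'],st['position'],yaw(st),R.from_quat(st['ee_rot']).apply([0,0,1]).round(4)); print(keynow(st))
p=proj('side',[keynow(st)[0]])[0]; print(p); p=p.astype(int)
cv2.imwrite('pics/c25.png',cv2.resize(im[p[1]-70:p[1]+30,p[0]-50:p[0]+50],None,fx=6,fy=6,interpolation=cv2.INTER_CUBIC))
```

```text
32.275 [401.0020511  234.31399103 418.36331958] 8.144521928757866 [-0.0371 -0.0029 -0.9993]
(array([399.36601409, 234.80750041, 342.19837713]), array([5.15122826e-03, 4.45727119e-04, 9.99986633e-01]), np.float64(8.00852882857951))
[286.34115934 220.76259079]
```

View pics/c25.png

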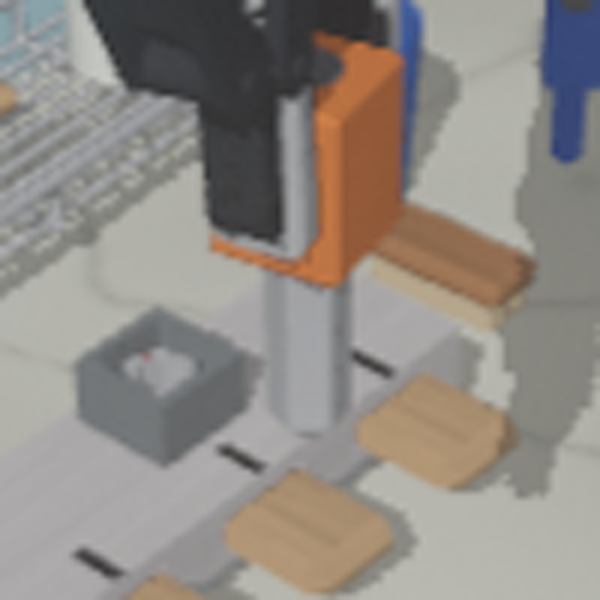

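Run:
```python
from h import *
st=read_state(); keyplan(st,[653.4,-10.6,125],-27); print(st['joints'].round(2))
```

```text
shift [0.2249 0.2794 0.2088] turn -27 axis then [ 0.009 -0.014  1.   ]
[ 0.86  0.04 -0.01 -0.03 -1.55  0.85]
```

Emit:
jog_arm([
  [0.035, 0.045, 0.0, -5],
  [0.075, 0.09, 0.0, -10],
  [0.11, 0.135, 0.03, -15],
  [0.145, 0.18, 0.06, -20],
  [0.18, 0.225, 0.1, -27],
  [0.21, 0.265, 0.14, -27],
  [0.225, 0.279, 0.18, -27],
  [0.225, 0.279, 0.209, -27],
  [0.225, 0.279, 0.209, -27],
  [0.225, 0.279, 0.209, -27],
])

```text
clock: 33.58
position: [656.2, -11.8, 202.8]
ee_rot: [0.953, 0.301, -0.016, -0.004]
contact_force: [0.0, -0.4, -1.4]
gripper_width: 29.2
```

Run:
```python
from h import *
im,st=snap('side','s26.png'); print(st['clock'],st['position'],yaw(st),R.from_quat(st['ee_rot']).apply([0,0,1]).round(4)); print(keynow(st),st['joints'].round(2))
keyplan(st,[653.4,-10.6,100],0); keyplan(st,[653.4,-10.6,85],0);
p=proj('side',[keynow(st)[0]])[0]; print(p, proj('side',[[653.4,-10.6,87]])); p=p.astype(int)
cv2.imwrite('pics/c26.png',cv2.resize(im[p[1]-70:p[1]+40,p[0]-60:p[0]+60],None,fx=6,fy=6,interpolation=cv2.INTER_CUBIC))
snap('wrist','w26.png')
```

```text
33.575 [656.21300963 -11.8102453  202.82997001] 35.08067217203156 [-0.0334 -0.0025 -0.9994]
(array([654.40543652, -10.82642403, 126.67366099]), array([ 0.00603718, -0.0141313 ,  0.99988192]), np.float64(34.91770532860317)) [ 0.23  0.48  0.05 -0.01 -1.17  1.96]
shift [ 0.0001 -0.0003  0.0267] turn 0 axis then [ 0.006 -0.014  1.   ]
shift [ 0.0005 -0.      0.0417] turn 0 axis then [ 0.006 -0.014  1.   ]
[260.44735377 197.97149272] [[261.4506151  211.73201397]]
```

View pics/c26.png

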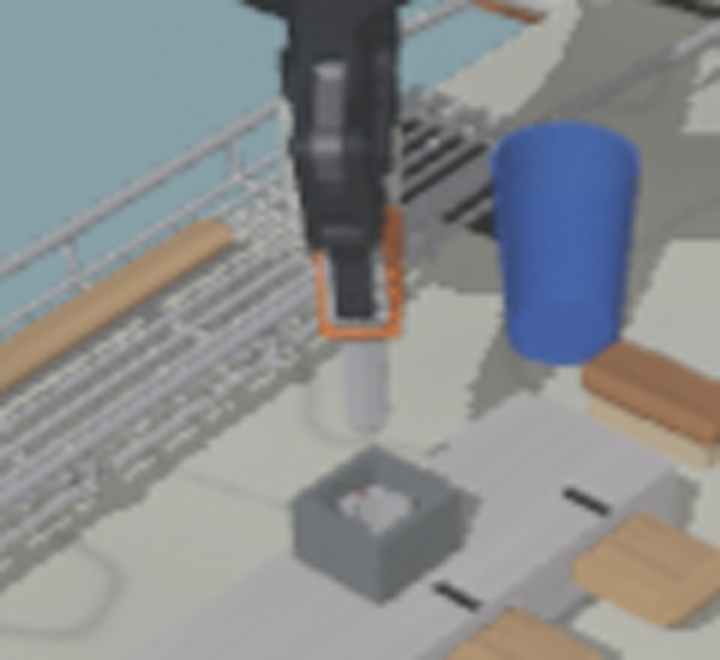

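View pics/w26.png

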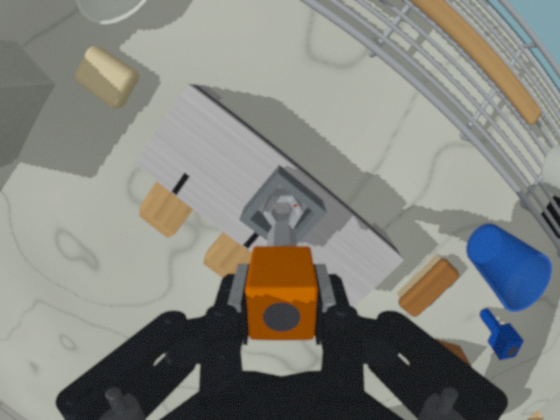

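Emit:
jog_arm([
  [0, 0, 0.012, 0],
  [0.0001, -0.0003, 0.022, 0],
  [0.0001, -0.0003, 0.027, 0],
  [0.0001, -0.0003, 0.027, 0],
  [0.0001, -0.0003, 0.027, 0],
])

```text
clock: 34.3
position: [655.6, -10.8, 176.7]
ee_rot: [0.953, 0.302, -0.015, -0.004]
contact_force: [0.3, -0.8, -0.6]
gripper_width: 29.0
```

Run:
```python
from h import *
im,st=snap('wrist','w27.png'); print(st['clock'],st['position'],yaw(st),st['contact_force']); k=keynow(st); print(k)
keyplan(st,[653.4,-10.6,85],0)
print(proj('wrist',[k[0],[653.4,-10.6,87]],st))
cv2.imwrite('pics/c27.png',cv2.resize(im[155:255,225:345],None,fx=6.5,fy=6.5,interpolation=cv2.INTER_CUBIC))
```

```text
34.3 [655.58209959 -10.81713456 176.70102059] 35.12569094173012 [ 0.33318482 -0.83894083 -0.6259228 ]
(array([653.91005261,  -9.78752495, 100.54222076]), array([ 0.00425882, -0.01474662,  0.99988219]), np.float64(34.96367816716005))
shift [-0.0005  0.0006  0.0156] turn 0 axis then [ 0.004 -0.015  1.   ]
[[282.00709514 231.3817165 ]
 [282.81069883 224.8171585 ]]
```

View pics/c27.png

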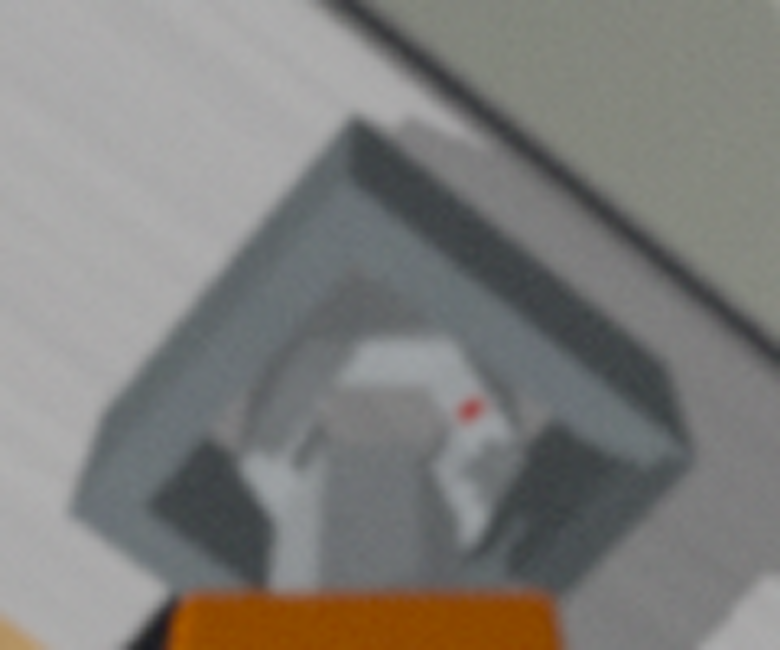

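Emit:
jog_arm([
  [-0.0005, 0.0006, 0.005, 0],
  [-0.0005, 0.0006, 0.01, 0],
  [-0.0005, 0.0006, 0.013, 0],
  [-0.0005, 0.0006, 0.0155, 0],
  [-0.0005, 0.0006, 0.0175, 0],
  [-0.0005, 0.0006, 0.0175, 0],
])

```text
clock: 35.1
position: [655.0, -11.6, 159.2]
ee_rot: [0.953, 0.302, -0.015, -0.004]
contact_force: [-0.5, -0.6, -1.7]
gripper_width: 29.5
```

Run:
```python
from h import *
im,st=snap('wrist','w28.png'); print(st['clock'],st['position'],yaw(st),st['contact_force']); k=keynow(st); print(k)
keyplan(st,[653.4,-10.6,65],0)
cv2.imwrite('pics/c28.png',cv2.resize(im[155:255,225:345],None,fx=6.5,fy=6.5,interpolation=cv2.INTER_CUBIC))
```

```text
35.1 [654.96641721 -11.62206431 159.21189274] 35.12495927884845 [-0.53026203 -0.64253899 -1.7012819 ]
(array([653.29800787, -10.58740518,  83.05308157]), array([ 0.00421105, -0.01481268,  0.99988142]), np.float64(34.962897799225736))
shift [0.0006 0.0004 0.018 ] turn 0 axis then [ 0.004 -0.015  1.   ]
```

View pics/c28.png

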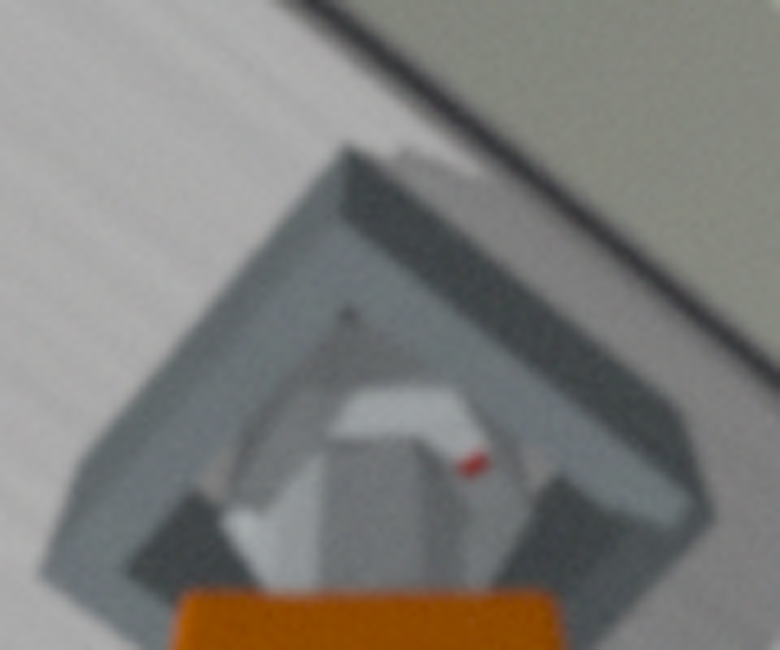

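Emit:
jog_arm([
  [0.0001, 0.0001, 0.004, 0],
  [0.0002, 0.0002, 0.008, 0],
  [0.0004, 0.0003, 0.012, 0],
  [0.0005, 0.0004, 0.015, 0],
  [0.0006, 0.0004, 0.018, 0],
  [0.0006, 0.0004, 0.018, 0],
])

```text
clock: 35.9
position: [655.2, -11.7, 141.2]
ee_rot: [0.953, 0.302, -0.015, -0.004]
contact_force: [1.2, -0.5, -1.5]
gripper_width: 28.9
```

Run:
```python
from h import *
st=read_state(); print(st['clock'],st['position'],yaw(st),st['contact_force'],st['wrist_torque']); k=keynow(st); print(k)
```

```text
35.9 [655.18659527 -11.69208832 141.24579364] 35.126486187721845 [ 1.15020633 -0.4813377  -1.45054773] [-0.17052552 -0.01727801  0.01087855]
(array([653.52845876, -10.66682757,  65.08663102]), array([ 0.00407622, -0.01468985,  0.99988379]), np.float64(34.964750469667926))
```

Run:
```python
from h import *
st=read_state()
for t in (30,60,90,100): keyplan(st,[653.5,-10.65,66],t)
```

```text
shift [-0.0001 -0.0008 -0.0009] turn 30 axis then [-0.001  0.001  1.   ]
shift [ 0.0001 -0.0014 -0.0009] turn 60 axis then [0.003 0.017 1.   ]
shift [ 0.0007 -0.0019 -0.0009] turn 90 axis then [0.015 0.029 0.999]
shift [ 0.0009 -0.0019 -0.0009] turn 100 axis then [0.02  0.032 0.999]
```

Emit:
jog_arm([
  [0, -0.0002, -0.0005, 9],
  [0, -0.0004, -0.0009, 18],
  [0, -0.0007, -0.0009, 27],
  [0, -0.0009, -0.0009, 36],
  [0, -0.0011, -0.0009, 45],
  [0, -0.0013, -0.0009, 54],
  [0.0002, -0.0015, -0.0009, 63],
  [0.0004, -0.0017, -0.0009, 72],
  [0.0006, -0.0018, -0.0009, 81],
  [0.0007, -0.0019, -0.0009, 90],
])

```text
clock: 37.15
position: [655.2, -9.9, 141.8]
ee_rot: [0.886, -0.463, -0.013, 0.008]
contact_force: [1.9, -2.5, -2.8]
gripper_width: 29.4
```

Run:
```python
from h import *
im,st=snap('wrist','w30.png'); print(st['clock'],st['position'],yaw(st),st['contact_force'],st['wrist_torque'],st['joints'].round(2)); k=keynow(st); print(k,st['gripper_width'],R.from_quat(st['ee_rot']).apply([0,0,1]).round(4))
```

```text
37.15 [655.19679229  -9.92402652 141.78251232] -55.18067901404614 [ 1.89597981 -2.4503677  -2.81183199] [-0.37775291 -0.62811382  0.17587301] [ 0.23  0.53 -0.03 -0.01 -1.04  0.38]
(array([654.06540637, -10.81609496,  65.61202718]), array([0.01369549, 0.02940107, 0.99947387]), np.float64(-55.264792060468224)) 29.35571442872343 [-0.0302 -0.002  -0.9995]
```

View pics/w30.png

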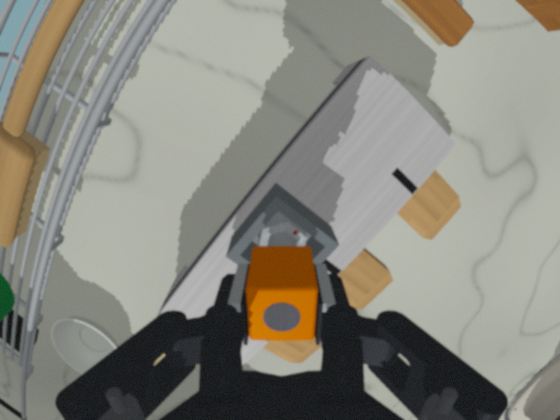

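Emit:
jog_arm([
  [0, 0, 0, 0],
  [0, 0, 0, 0],
  [0, 0, 0, 0],
  [0, 0, 0, 0],
], hand=0.6)

```text
clock: 37.7
position: [655.3, -9.9, 142.0]
ee_rot: [0.886, -0.464, -0.013, 0.008]
contact_force: [-0.4, 0.4, 0.4]
gripper_width: 68.4
```

Run:
```python
from h import *
im,st=snap('wrist','w31.png'); print(st['clock'],st['position'],yaw(st),st['contact_force'],st['gripper_width'],R.from_quat(st['ee_rot']).apply([0,0,1]).round(4))
print(tooldelta(st,[653.5,-10.7,141.5]))
```

```text
37.7 [655.25583821  -9.85275449 142.04540573] -55.33965227274896 [-0.39002936  0.39837675  0.38240694] 68.35787876842654 [-0.0299 -0.0019 -0.9996]
[-0.00029322  0.00191132  0.00059927]
```

View pics/w31.png

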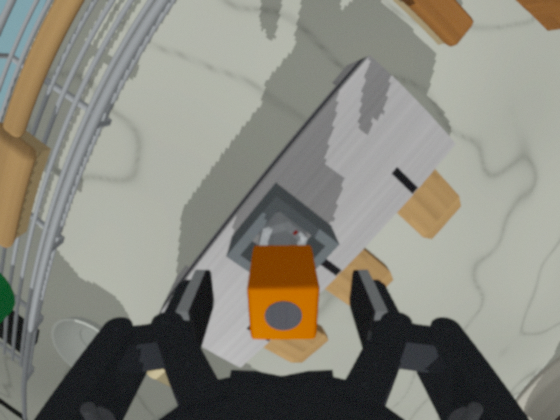

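Key stands in the socket. The handle is centred near (284,300). I'll rotate back 90° and regrasp.

Emit:
jog_arm([
  [0, 0.002, 0, -9],
  [0, 0.002, 0, -18],
  [0, 0.002, 0, -27],
  [0, 0.002, 0, -36],
  [0, 0.002, 0, -45],
  [0, 0.002, 0, -54],
  [0, 0.002, 0, -63],
  [0, 0.002, 0, -72],
  [0, 0.002, 0, -81],
  [0, 0.002, 0, -90],
])

```text
clock: 39.0
position: [653.6, -11.0, 142.1]
ee_rot: [0.954, 0.3, -0.015, -0.004]
contact_force: [-0.4, 0.4, 0.1]
gripper_width: 68.1
```

Emit:
jog_arm([
  [0, 0, 0, 0],
  [0, 0, 0, 0],
])

```text
clock: 39.25
position: [653.6, -10.9, 142.1]
ee_rot: [0.954, 0.3, -0.015, -0.004]
contact_force: [0.6, 0.4, 0.8]
gripper_width: 68.0
```

Run:
```python
from h import *
im,st=snap('wrist','w32.png'); print(st['clock'],st['position'],yaw(st),st['contact_force'],st['gripper_width'],R.from_quat(st['ee_rot']).apply([0,0,1]).round(4))
print(tooldelta(st,[653.5,-10.7,141.5]))
cv2.imwrite('pics/c32.png',cv2.resize(im[150:380,180:400],None,fx=3,fy=3,interpolation=cv2.INTER_CUBIC))
```

```text
39.25 [653.5681758  -10.94820504 142.13329486] 34.877064983810534 [0.61761061 0.39235534 0.81102526] 68.02516685516224 [-0.0299 -0.0019 -0.9996]
[ 0.00010221 -0.00023277  0.00063458]
```

View pics/c32.png

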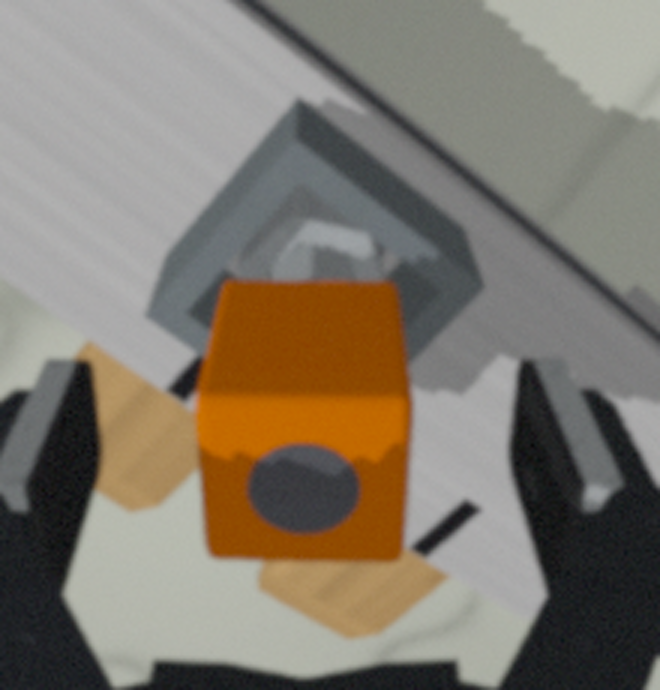

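Emit:
jog_arm([
  [0, 0, 0, 0],
  [0, 0, 0, 0],
  [0, 0, 0, 0],
  [0, 0, 0, 0],
  [0, 0, 0, 0],
  [0, 0, 0, 0],
], hand=-1)

```text
clock: 40.05
position: [653.8, -11.3, 142.3]
ee_rot: [0.954, 0.3, -0.014, -0.003]
contact_force: [1.0, -2.6, -0.4]
gripper_width: 29.1
```

Run:
```python
from h import *
st=read_state(); print(st['clock'],st['position'],yaw(st),st['contact_force'],st['gripper_width'],R.from_quat(st['ee_rot']).apply([0,0,1]).round(4))
savekey(st,[653.5,-10.65,65],(0,0,1),35)
for t in (30,60,90,100): keyplan(st,[653.5,-10.65,65.5],t)
```

```text
40.05 [653.83933353 -11.26335307 142.26677751] 34.891800616635706 [ 1.02959364 -2.57385619 -0.38803898] 29.14181368387085 [-0.0293 -0.0023 -0.9996]
shift [ 0.0005 -0.001  -0.0005] turn 30 axis then [0.003 0.015 1.   ]
shift [ 0.0014 -0.0015 -0.0005] turn 60 axis then [0.013 0.027 1.   ]
shift [ 0.0025 -0.0016 -0.0005] turn 90 axis then [0.027 0.032 0.999]
shift [ 0.0028 -0.0015 -0.0005] turn 100 axis then [0.032 0.032 0.999]
```

Emit:
jog_arm([
  [0.0001, -0.0003, 0, 9],
  [0.0003, -0.0006, 0, 18],
  [0.0004, -0.0008, 0, 27],
  [0.0006, -0.001, 0, 36],
  [0.0008, -0.0011, 0, 45],
  [0.001, -0.0012, 0, 54],
  [0.0012, -0.0013, 0, 63],
  [0.0013, -0.0014, 0, 72],
  [0.0014, -0.0014, 0, 81],
  [0.0015, -0.0014, 0, 90],
])

```text
clock: 41.3
position: [655.6, -9.0, 142.3]
ee_rot: [0.885, -0.465, -0.011, 0.007]
contact_force: [4.1, -2.0, -2.0]
gripper_width: 29.1
```

Emit:
jog_arm([
  [0, 0, 0, 0],
  [0, 0, 0, 0],
  [0, 0, 0, 0],
  [0, 0, 0, 0],
], hand=0.6)

```text
clock: 41.8
position: [655.5, -8.9, 142.3]
ee_rot: [0.886, -0.464, -0.011, 0.007]
contact_force: [-0.4, -0.3, 0.7]
gripper_width: 68.4
```

Run:
```python
from h import *
im,st=snap('wrist','w33.png'); print(st['clock'],st['position'],yaw(st),st['contact_force'],st['gripper_width'],R.from_quat(st['ee_rot']).apply([0,0,1]).round(4))
print(tooldelta(st,[653.5,-10.7,141.8]))
cv2.imwrite('pics/c33.png',cv2.resize(im[150:380,180:400],None,fx=3,fy=3,interpolation=cv2.INTER_CUBIC))
```

```text
41.8 [655.50773467  -8.86079521 142.30153222] -55.35820151521627 [-0.35797253 -0.33947326  0.74917925] 68.37402197583566 [-0.0259 -0.0015 -0.9997]
[0.00037858 0.00268563 0.00055613]
```

View pics/c33.png

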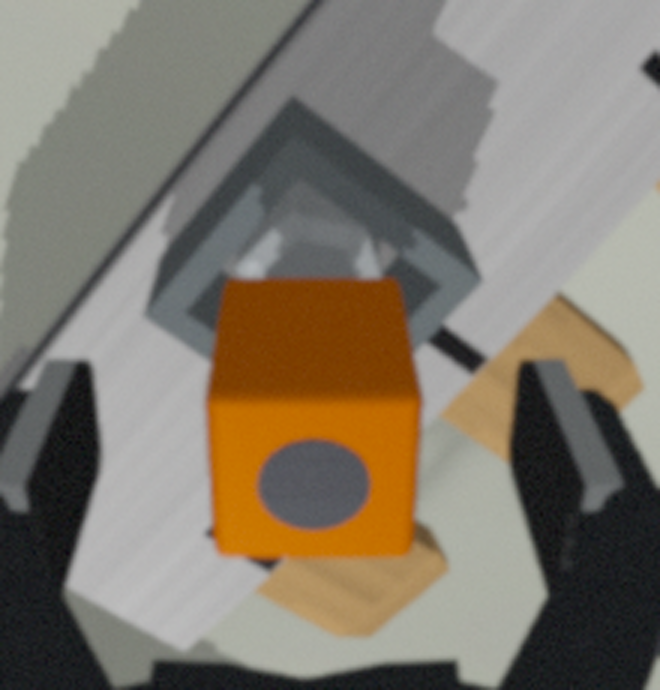

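Emit:
jog_arm([
  [0.0004, 0.0027, 0, -9],
  [0.0004, 0.0027, 0, -18],
  [0.0004, 0.0027, 0, -27],
  [0.0004, 0.0027, 0, -36],
  [0.0004, 0.0027, 0, -45],
  [0.0004, 0.0027, 0, -54],
  [0.0004, 0.0027, 0, -63],
  [0.0004, 0.0027, 0, -72],
  [0.0004, 0.0027, 0, -81],
  [0.0004, 0.0027, 0, -90],
])

```text
clock: 43.1
position: [653.5, -10.7, 142.4]
ee_rot: [0.954, 0.3, -0.013, -0.003]
contact_force: [-0.5, -0.1, 0.4]
gripper_width: 68.5
```

Emit:
jog_arm([
  [0, 0, 0, 0],
  [0, 0, 0, 0],
])

```text
clock: 43.35
position: [653.5, -10.7, 142.3]
ee_rot: [0.954, 0.299, -0.013, -0.003]
contact_force: [0.6, 0.2, 0.1]
gripper_width: 68.3
```

Emit:
jog_arm([
  [0, 0, 0, 0],
  [0, 0, 0, 0],
  [0, 0, 0, 0],
  [0, 0, 0, 0],
  [0, 0, 0, 0],
  [0, 0, 0, 0],
], hand=-1)

```text
clock: 44.1
position: [653.8, -11.1, 142.7]
ee_rot: [0.954, 0.299, -0.012, -0.003]
contact_force: [2.0, -3.2, 0.8]
gripper_width: 28.9
```

Run:
```python
from h import *
st=read_state(); print(st['clock'],st['position'],yaw(st),st['contact_force'],st['gripper_width'],R.from_quat(st['ee_rot']).apply([0,0,1]).round(4),st['wrist_torque'])
savekey(st,[653.5,-10.65,65],(0,0,1),35)
for t in (30,60,90,100): keyplan(st,[653.5,-10.65,65.5],t)
```

```text
44.1 [653.84377651 -11.12801352 142.65856304] 34.852457449815525 [ 1.96302697 -3.18088273  0.83897242] 28.943086509235197 [-0.025  -0.002  -0.9997] [-1.20015422 -0.6793786   0.06861109]
shift [ 0.0004 -0.0008 -0.0005] turn 30 axis then [0.002 0.013 1.   ]
shift [ 0.0012 -0.0013 -0.0005] turn 60 axis then [0.011 0.023 1.   ]
shift [ 0.0021 -0.0013 -0.0005] turn 90 axis then [0.023 0.027 0.999]
shift [ 0.0023 -0.0012 -0.0005] turn 100 axis then [0.027 0.027 0.999]
```

Emit:
jog_arm([
  [0.0001, -0.0003, 0, 9],
  [0.0003, -0.0006, 0, 18],
  [0.0004, -0.0008, 0, 27],
  [0.0006, -0.001, 0, 36],
  [0.0008, -0.0011, 0, 45],
  [0.001, -0.0012, 0, 54],
  [0.001, -0.0012, 0, 60],
])

```text
clock: 44.98
position: [654.6, -9.5, 142.7]
ee_rot: [0.976, -0.22, -0.011, 0.003]
contact_force: [2.3, -2.4, -1.2]
gripper_width: 29.0
```

Run:
```python
from h import *
st=read_state(); print(st['clock'],yaw(st),st['contact_force'],st['wrist_torque'],R.from_quat(st['ee_rot']).apply([0,0,1]).round(4))
```

```text
44.975 -25.3686485308803 [ 2.26679807 -2.39037721 -1.21464079] [-0.77195946 -0.94500833  0.1097326 ] [-0.0234 -0.0017 -0.9997]
```

Emit:
jog_arm([
  [0.0003, -0.0001, 0, 5],
  [0.0003, -0.0001, 0, 10],
  [0.0003, -0.0001, 0, 15],
])

```text
clock: 45.35
position: [655.1, -9.4, 142.7]
ee_rot: [0.938, -0.346, -0.01, 0.005]
contact_force: [1.5, -1.8, 0.7]
gripper_width: 29.3
```

Run:
```python
from h import *
st=read_state(); print(st['clock'],yaw(st),st['contact_force'],st['wrist_torque'])
```

```text
45.35 -40.529509872645235 [ 1.48961407 -1.82924314  0.66043368] [-0.62805841 -0.64023122  0.15475637]
```

Emit:
jog_arm([
  [0.0002, 0, 0, 4],
  [0.0002, 0, 0, 8],
])

```text
clock: 45.6
position: [655.4, -9.4, 142.6]
ee_rot: [0.911, -0.412, -0.01, 0.005]
contact_force: [1.4, -3.1, 0.3]
gripper_width: 29.1
```

Run:
```python
from h import *
st=read_state(); print(st['clock'],yaw(st),st['contact_force'],st['wrist_torque'])
```

```text
45.6 -48.65693807261191 [ 1.36213204 -3.11335869  0.2824177 ] [-0.63259786 -0.59400241  0.14318865]
```

Emit:
jog_arm([
  [0.0002, 0, 0, 4],
  [0.0002, 0, 0, 8],
])

```text
clock: 45.85
position: [655.7, -9.3, 142.6]
ee_rot: [0.88, -0.475, -0.009, 0.006]
contact_force: [1.3, -2.6, 0.7]
gripper_width: 29.3
```

Run:
```python
from h import *
im,st=snap('wrist','w35.png'); print(st['clock'],yaw(st),st['contact_force'],st['wrist_torque'])
cv2.imwrite('pics/c35.png',cv2.resize(im[150:380,180:400],None,fx=3,fy=3,interpolation=cv2.INTER_CUBIC))
```

```text
45.85 -56.729995143371625 [ 1.33922817 -2.5838988   0.70726058] [-0.74466686 -0.61062054  0.43758027]
```

View pics/c35.png

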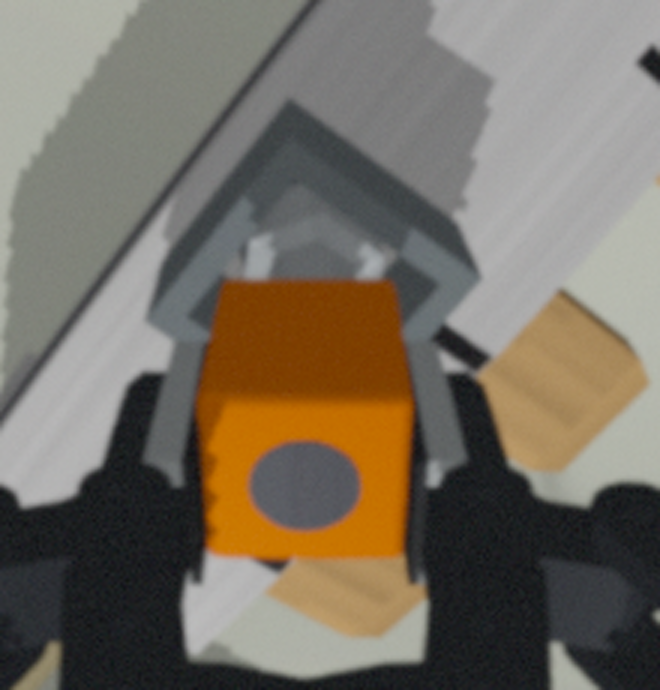

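Emit:
jog_arm([
  [0, 0, 0, 4],
  [0, 0, 0, 6],
  [0, 0, 0, 6],
])

```text
clock: 46.28
position: [655.8, -9.3, 142.6]
ee_rot: [0.854, -0.521, -0.009, 0.006]
contact_force: [1.2, -1.6, 0.6]
gripper_width: 29.4
```

Run:
```python
from h import *
st=read_state(); print(st['clock'],yaw(st),st['contact_force'],st['wrist_torque'])
```

```text
46.275 -62.770751311263616 [ 1.23493068 -1.64337501  0.63554187] [-0.88339538 -0.77092911  0.2630725 ]
```

Run:
```python
from h import *
im,st=snap('wrist','w36.png'); print(st['joints'].round(2))
cv2.imwrite('pics/c36.png',cv2.resize(im[190:350,220:360],None,fx=4,fy=4,interpolation=cv2.INTER_CUBIC))
```

```text
[ 0.23  0.53 -0.03 -0.   -1.03  0.25]
```

View pics/c36.png

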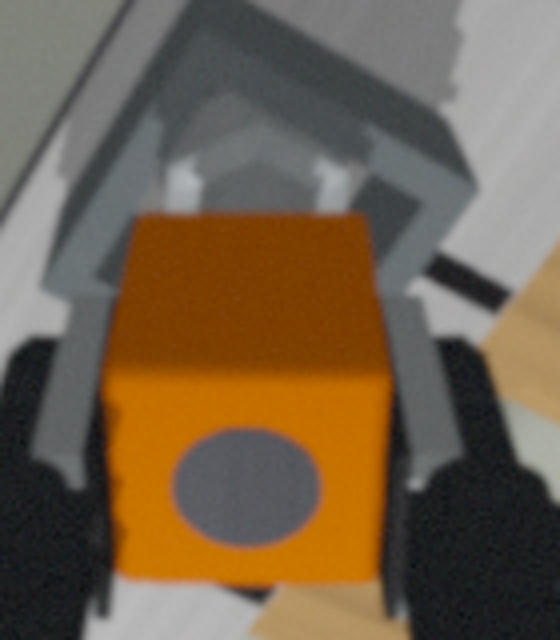

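Run:
```python
from h import *
st=read_state(); print(tooldelta(st,st['position']+[0,0,45]))
```

```text
[-0.00040938  0.00087447 -0.04498964]
```

Run:
```python
from h import *
st=read_state(); savekey(st,[653.5,-10.65,65.3],(0,0,1),yaw(st)); print(open('key.json').read())
```

```text
{"tip": [0.8134222409832716, 1.1756845202785289, 77.35009485196268], "ax": [-0.009097361477305221, 0.019432775817939604, -0.9997697761175626], "x": [0.9999586181508471, 0.0001767943021984226, -0.009095643441970842]}
```

Emit:
jog_arm([
  [0, 0.0002, -0.01, 0],
  [-0.0002, 0.0004, -0.02, 0],
  [-0.0003, 0.0006, -0.03, 0],
  [-0.0004, 0.0009, -0.045, 0],
  [-0.0004, 0.0009, -0.055, 0],
  [-0.0004, 0.0009, -0.055, 0],
  [-0.0004, 0.0009, -0.055, 0],
])

```text
clock: 47.2
position: [655.6, -9.2, 197.7]
ee_rot: [0.854, -0.521, -0.009, 0.006]
contact_force: [-0.6, 0.0, -1.6]
gripper_width: 28.8
```

Run:
```python
from h import *
im,st=snap('wrist','w37.png'); np.save('w37.npy',st); print(st['clock'],st['position'],yaw(st),st['contact_force'],st['gripper_width'],keynow(st))
cv2.imwrite('pics/c37.png',cv2.resize(im[150:260,225:345],None,fx=6,fy=6,interpolation=cv2.INTER_CUBIC))
```

```text
47.2 [655.61386132  -9.22100892 197.74062096] -62.776025442789425 [-0.58761274  0.03745069 -1.59679499] 28.800694117007936 (array([653.26737659, -10.50695046, 120.42360196]), array([ 1.92757239e-04, -4.82654544e-04,  9.99999865e-01]), np.float64(-62.7760511907565))
```

View pics/c37.png

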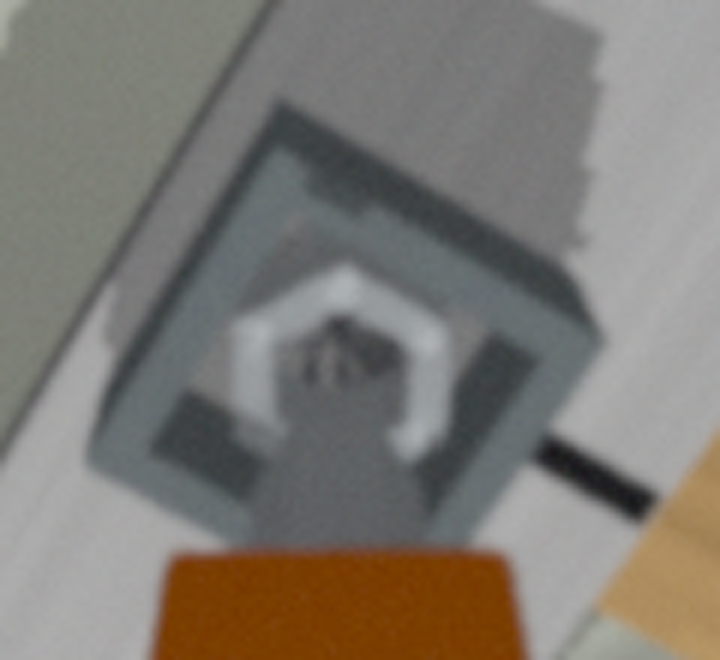

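Emit:
jog_arm([
  [-0.03, 0, -0.01, 0],
  [-0.06, 0, -0.02, 0],
  [-0.06, 0, -0.02, 0],
  [-0.06, 0, -0.02, 0],
])

```text
clock: 47.75
position: [628.4, 43.9, 217.4]
ee_rot: [0.854, -0.521, -0.01, 0.006]
contact_force: [-0.1, -0.6, -0.7]
gripper_width: 28.5
```

Run:
```python
from h import *
im,st=snap('wrist','w38.png'); np.save('w38.npy',st); print(st['clock'],st['position'],yaw(st),st['contact_force'])
p=proj('wrist',[[653.4,-10.6,87]],st)[0]; print(p);p=p.astype(int);print(p)
cv2.imwrite('pics/c38.png',cv2.resize(im[p[1]-40:p[1]+60,p[0]-50:p[0]+50],None,fx=6,fy=6,interpolation=cv2.INTER_CUBIC))
```

```text
47.75 [628.36560302  43.90883956 217.44990386] -62.77457195918771 [-0.11148345 -0.62525938 -0.692596  ]
[280.77703582 132.94981347]
[280 132]
```

View pics/c38.png

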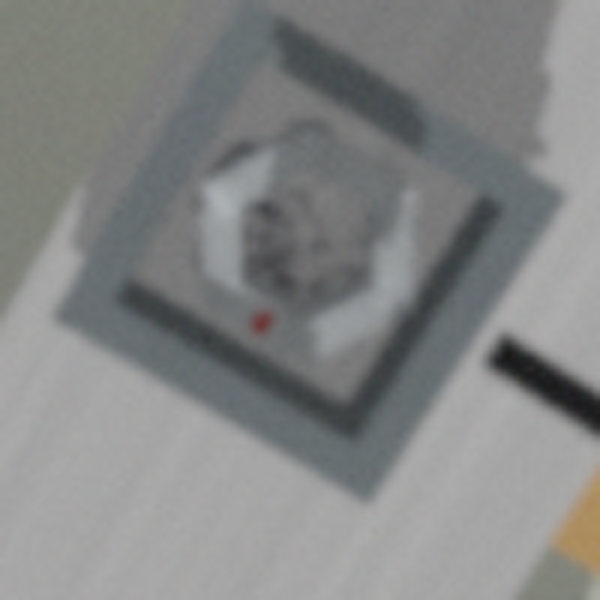

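Run:
```python
from h import *
st=np.load('w38.npy',allow_pickle=True).item()
def w(x,y,z=87): return pix2('wrist',230+x/6-.4,92+y/6-.4,z,st)[0][:2]
m=w(261,322)
B=np.array([w(*q,95) for q in [(55,318),(245,0),(568,200),(370,502)]]);print('boss',B.mean(0),np.hypot(*(B[0]-B[1])),np.hypot(*(B[1]-B[2])))
for c in (B.mean(0),w(308,248)):
    d=m-c; a=np.degrees(np.arctan2(d[1],d[0])); print(c,d,a,'screw',((-4.34-a)%360),np.radians((-4.34-a)%360))
C=np.array([w(*q) for q in [(205,190),(208,280),(318,350),(415,295),(412,195)]]);c=B.mean(0)
d=C-c;print((np.degrees(np.arctan2(d[:,1],d[:,0]))%60).round(1),np.hypot(*d.T).round(1))
```

```text
boss [653.15631457 -10.57118418] 47.07562303717303 47.90663120178988
[653.15631457 -10.57118418] [ 1.14373649 11.44917135] 84.29525677152814 screw 271.36474322847187 4.736208243165821
[653.29711478 -10.66735675] [ 1.00293628 11.54534392] 85.03521757362637 screw 270.6247824263736 4.723293490833508
[56.8 44.2  2.5  3.7 55.4] [15.6 13.8 13.5 15.2 15.2]
```

Run:
```python
from h import *
def t(x,y,z): return pix2('top',95+x/5-.4,170+y/5-.4,z)[0][:2]
B=np.array([t(75,318,120),t(272,368,120),t(350,102,120),t(205,70,120)]);e=np.roll(B,-1,0)-B
print(B.round(1),np.hypot(*e.T).round(1),(np.degrees(np.arctan2(e[:,1],e[:,0]))).round(1),'button',t(216,158,134))
st=read_state(); print(st['joints'].round(2))
plan(st,[500,300,260],60); print(tooldelta(st,[480,280,260]))
```

```text
[[497.4 394.9]
 [479.3 302.8]
 [604.7 281.1]
 [616.5 350.1]] [ 93.8 127.3  70.  127.3] [-101.1   -9.9   80.3  159.4] button [571.89890335 334.96326821]
[ 0.32  0.43 -0.   -0.01 -1.16  0.15]
shift [-0.2872 -0.0021 -0.0399] turn(tool z deg) 57.19
[-0.27852649  0.02481827 -0.03944561]
```

Run:
```python
from h import *
st=read_state(); print(tooldelta(st,[505,347,262]))
```

```text
[-0.32671554 -0.02799104 -0.04208985]
```

Emit:
jog_arm([
  [-0.03, -0.003, -0.03, -5],
  [-0.07, -0.006, -0.042, -10],
  [-0.11, -0.009, -0.042, -15],
  [-0.15, -0.012, -0.042, -22],
  [-0.19, -0.016, -0.042, -30],
  [-0.23, -0.02, -0.042, -38],
  [-0.27, -0.023, -0.042, -46],
  [-0.31, -0.026, -0.042, -52],
  [-0.327, -0.028, -0.042, -52],
  [-0.327, -0.028, -0.042, -52],
])

```text
clock: 49.05
position: [504.9, 347.5, 261.2]
ee_rot: [0.995, -0.094, -0.012, 0.002]
contact_force: [0.0, -1.0, -0.9]
gripper_width: 29.0
```

Emit:
jog_arm([
  [0, 0, 0, 0],
  [0, 0, 0, 0],
])

```text
clock: 49.3
position: [505.4, 346.3, 261.1]
ee_rot: [0.995, -0.095, -0.012, 0.002]
contact_force: [-0.5, -0.4, -0.8]
gripper_width: 29.2
```

Run:
```python
from h import *
im,st=snap('wrist','w40.png'); np.save('w40.npy',st); print(st['clock'],st['position'],yaw(st),st['joints'].round(2),R.from_quat(st['ee_rot']).apply([0,0,1]).round(4)); print(keynow(st))
```

```text
49.3 [505.4393386  346.31013171 261.10358801] -10.937188437115836 [ 0.86  0.37  0.02 -0.02 -1.24  0.53] [-0.0245 -0.0022 -0.9997]
(array([504.12020342, 344.82872873, 183.76571636]), array([ 0.01187581, -0.0151212 ,  0.99981514]), np.float64(-10.943753540112455))
```

View pics/w40.png

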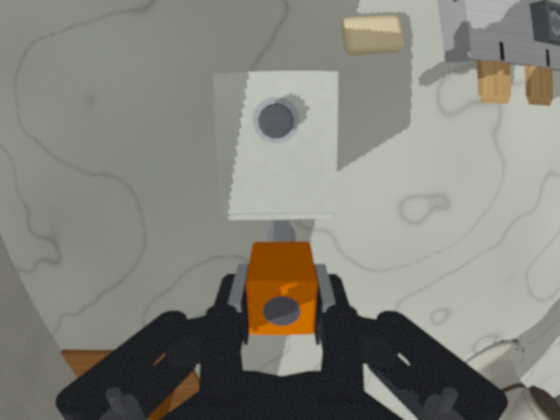

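Run:
```python
from h import *
im=cv2.imread('pics/w40.png'); cv2.imwrite('pics/c40.png',cv2.resize(im[60:230,200:350],None,fx=4,fy=4,interpolation=cv2.INTER_CUBIC))
```

```text
(no output)
```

View pics/c40.png

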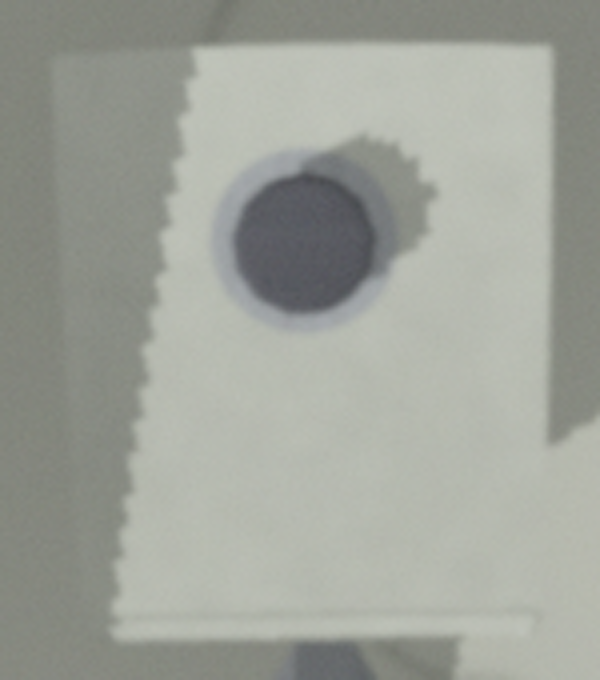

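Run:
```python
from h import *
st=np.load('w40.npy',allow_pickle=True).item()
def w(x,y,z=120): return pix2('wrist',200+x/4-.4,60+y/4-.4,z,st)[0][:2]
b=w(304,243,134);print('button',b, 'ring', w(305,240,120))
bl,br,fl,fr,pl,pr=w(52,57),w(552,45),w(85,617),w(543,612),w(110,640,119),w(530,635,119)
for n,(p,q) in dict(back=(bl,br),front=(fl,fr),panel=(pl,pr),right=(br,fr),left=(bl,fl)).items():
    d=p-q; print(n,p.round(1),q.round(1),np.hypot(*d).round(1),np.degrees(np.arctan2(d[1],d[0])).round(1))
```

```text
button [573.50487964 337.28568401] ring [573.09865585 337.31121691]
back [621.  379.8] [604. 281.] 100.3 80.2
front [502.8 400.6] [484.6 301.5] 100.8 79.6
panel [496.  396.7] [479.3 305. ] 93.2 79.7
right [604. 281.] [484.6 301.5] 121.2 -9.8
left [621.  379.8] [502.8 400.6] 120.1 -10.0
```

Run:
```python
from h import *
st=read_state(); keyplan(st,[573.5,337.3,150],0)
```

```text
shift [ 0.0704 -0.0058  0.0322] turn 0 axis then [ 0.012 -0.015  1.   ]
```

Emit:
jog_arm([
  [0.03, -0.003, 0, 0],
  [0.06, -0.0055, 0.01, 0],
  [0.07, -0.0058, 0.025, 0],
  [0.0704, -0.0058, 0.032, 0],
  [0.0704, -0.0058, 0.032, 0],
  [0.0704, -0.0058, 0.032, 0],
])

```text
clock: 50.1
position: [574.4, 339.1, 228.4]
ee_rot: [0.995, -0.095, -0.012, 0.002]
contact_force: [0.6, 0.3, -0.9]
gripper_width: 29.3
```

Run:
```python
from h import *
im,st=snap('wrist','w41.png'); print(st['clock'],keynow(st)); keyplan(st,[573.5,337.3,127],0)
cv2.imwrite('pics/c41.png',cv2.resize(im[130:330,180:380],None,fx=3,fy=3,interpolation=cv2.INTER_CUBIC))
```

```text
50.1 (array([573.18408814, 337.67811754, 151.10580938]), array([ 0.01076589, -0.01595994,  0.99981467]), np.float64(-10.881434007456768))
shift [0.0009 0.0002 0.0241] turn 0 axis then [ 0.011 -0.016  1.   ]
```

View pics/c41.png

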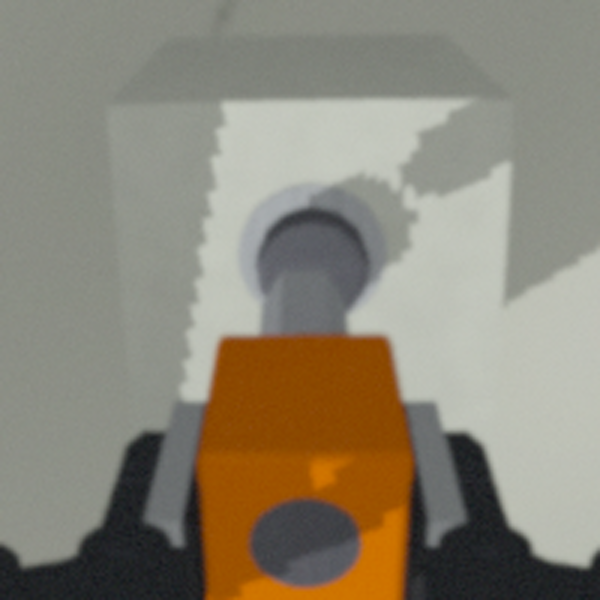

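Emit:
jog_arm([
  [0.0005, 0, 0.01, 0],
  [0.0009, 0.0002, 0.016, 0],
  [0.0009, 0.0002, 0.02, 0],
  [0.0009, 0.0002, 0.023, 0],
  [0.0009, 0.0002, 0.0245, 0],
  [0.0009, 0.0002, 0.0245, 0],
])

```text
clock: 50.9
position: [574.7, 338.8, 204.5]
ee_rot: [0.995, -0.095, -0.011, 0.002]
contact_force: [-2.4, -0.0, 2.9]
gripper_width: 29.0
```

Run:
```python
from h import *
im,st=snap('side','s42.png'); print(st['clock'],keynow(st),st['contact_force'])
```

```text
50.9 (array([573.49990132, 337.37546915, 127.19286407]), array([ 0.01043888, -0.0163124 ,  0.99981245]), np.float64(-10.8775278033276)) [-2.44381098 -0.02340655  2.85045376]
```

View pics/s42.png

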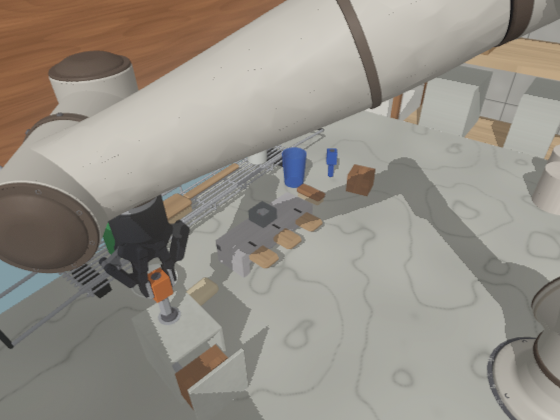

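Run:
```python
from h import *
st=read_state(); keyplan(st,[573.5,337.3,170],0);keyplan(st,[454.3,357.9,145],0)
```

```text
shift [-0.0009  0.0003 -0.0428] turn 0 axis then [ 0.01  -0.016  1.   ]
shift [-0.1213  0.0024 -0.0151] turn 0 axis then [ 0.01  -0.016  1.   ]
```

Emit:
jog_arm([
  [-0.0005, 0, -0.03, 0],
  [-0.001, 0, -0.05, 0],
  [-0.05, 0.001, -0.055, 0],
  [-0.1, 0.002, -0.055, 0],
  [-0.15, 0.0025, -0.055, 0],
  [-0.185, 0.0025, -0.055, 0],
  [-0.185, 0.0025, -0.055, 0],
  [-0.185, 0.0025, -0.055, 0],
])

```text
clock: 51.95
position: [394.3, 371.4, 263.5]
ee_rot: [0.995, -0.095, -0.011, 0.001]
contact_force: [-0.4, -2.1, -0.9]
gripper_width: 29.1
```

Run:
```python
from h import *
im,st=snap('wrist','w43.png'); np.save('w43.npy',st); print(st['clock'],st['position'],yaw(st),keynow(st))
p=proj('wrist',[[454.3,357.9,62]],st)[0]; print(p); p=p.astype(int)
cv2.imwrite('pics/c43.png',cv2.resize(im[max(0,p[1]-80):p[1]+80,p[0]-80:p[0]+80],None,fx=4,fy=4,interpolation=cv2.INTER_CUBIC))
```

```text
51.95 [394.34336206 371.42346121 263.48865998] -10.866993532234364 (array([393.17384287, 370.05313664, 186.14633329]), array([ 0.00998224, -0.01656327,  0.99981299]), np.float64(-10.874492148031932))
[282.86156494 122.34353161]
```

View pics/c43.png

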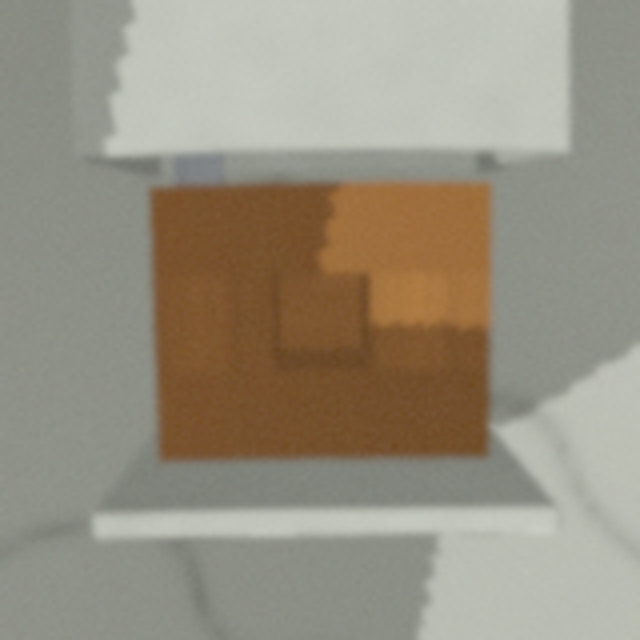

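Run:
```python
from h import *
st=np.load('w43.npy',allow_pickle=True).item()
def w(x,y,z): return pix2('wrist',202+x/4-.4,42+y/4-.4,z,st)[0][:2]
Q=[w(*q,62) for q in [(277,272),(367,272),(368,365),(277,365)]];Q=np.array(Q);print(Q.round(1),Q.mean(0),np.hypot(*(Q[0]-Q[1])),np.hypot(*(Q[1]-Q[2])))
c=Q.mean(0); d=c-np.array([493.7,351]);u=np.array([.985,-.174]);print(d@u, d@[.174,.985])
print('panel top edge',w(95,525,119),w(556,520,119))
st=read_state(); keyplan(st,[*c,140],0)
```

```text
[[469.1 367.1]
 [465.  345.3]
 [441.9 349.4]
 [446.2 371.7]] [455.54221843 358.36437504] 22.184467756271317 23.442531161622473
-38.86681610409219 0.6144554170880588
panel top edge [426.29685444 413.80981052] [408.73312677 316.80442486]
shift [ 0.0642 -0.0007  0.0446] turn 0 axis then [ 0.01  -0.016  1.   ]
```

Emit:
jog_arm([
  [0.03, 0, 0, 0],
  [0.06, -0.0006, 0.01, 0],
  [0.0638, -0.0007, 0.03, 0],
  [0.0638, -0.0007, 0.0446, 0],
  [0.0638, -0.0007, 0.0446, 0],
  [0.0638, -0.0007, 0.0446, 0],
])

```text
clock: 52.75
position: [456.7, 360.2, 218.0]
ee_rot: [0.995, -0.095, -0.011, 0.001]
contact_force: [0.4, 1.0, -2.0]
gripper_width: 28.5
```

Run:
```python
from h import *
im,st=snap('wrist','w44.png'); print(st['clock'],keynow(st),R.from_quat(st['ee_rot']).apply([0,0,1]).round(4)); keyplan(st,[455,358.2,70],0);keyplan(st,[455,358.2,14],0)
cv2.imwrite('pics/c44.png',cv2.resize(im[130:330,180:380],None,fx=3,fy=3,interpolation=cv2.INTER_CUBIC))
```

```text
52.75 (array([455.58854022, 358.84124366, 140.66709027]), array([ 0.0090979 , -0.01697329,  0.99981455]), np.float64(-10.896654246741054)) [-2.170e-02 -4.000e-04 -9.998e-01]
shift [0.001  0.0004 0.0707] turn 0 axis then [ 0.009 -0.017  1.   ]
shift [0.0022 0.0002 0.1267] turn 0 axis then [ 0.009 -0.017  1.   ]
```

View pics/c44.png

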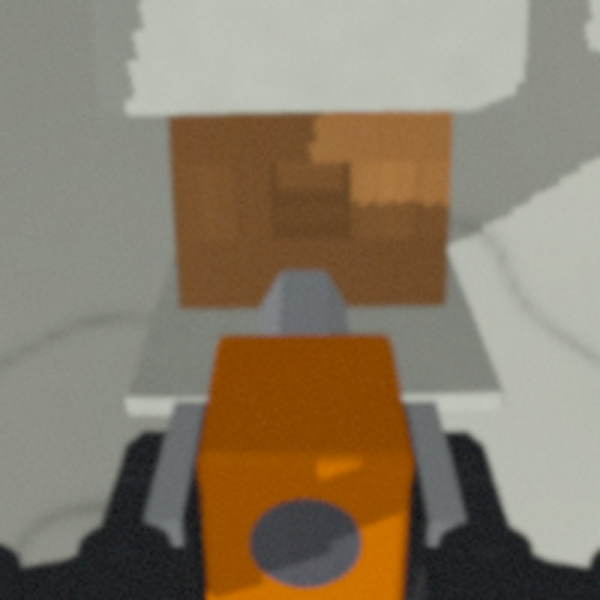

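Emit:
jog_arm([
  [0.0003, 0.0001, 0.025, 0],
  [0.0007, 0.0003, 0.05, 0],
  [0.001, 0.0004, 0.065, 0],
  [0.001, 0.0004, 0.0707, 0],
  [0.001, 0.0004, 0.0707, 0],
  [0.001, 0.0004, 0.0707, 0],
])

```text
clock: 53.55
position: [456.5, 360.3, 148.6]
ee_rot: [0.995, -0.095, -0.01, 0.0]
contact_force: [-0.8, -1.0, -0.8]
gripper_width: 29.1
```

Run:
```python
from h import *
im,st=snap('wrist','w45.png'); k=keynow(st);print(st['clock'],k); keyplan(st,[455,358.2,14],0)
print(proj('wrist',[k[0],[455,358.2,62]],st))
cv2.imwrite('pics/c45.png',cv2.resize(im[130:330,180:380],None,fx=3,fy=3,interpolation=cv2.INTER_CUBIC))
```

```text
53.55 (array([455.51317834, 359.06743801,  71.28254281]), array([ 0.00739786, -0.01895414,  0.99979298]), np.float64(-10.871974082598763))
shift [0.0008 0.0008 0.0573] turn 0 axis then [ 0.007 -0.019  1.   ]
[[283.85407323 230.41698062]
 [285.08192652 225.62557408]]
```

View pics/c45.png

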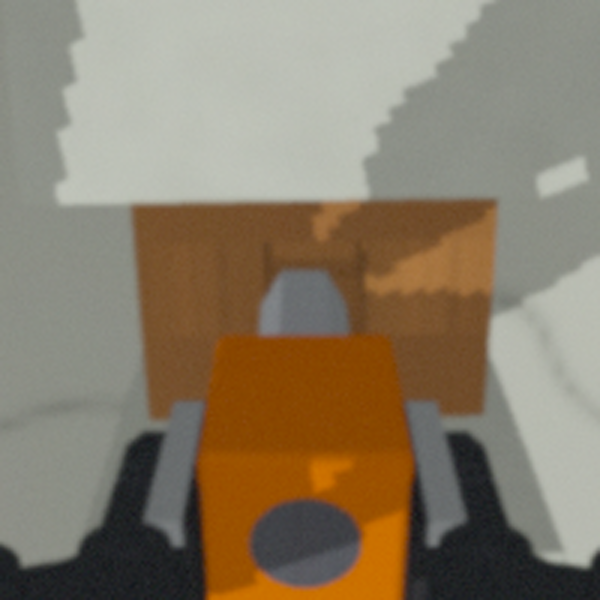

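Emit:
jog_arm([
  [0.0003, 0.002, 0.004, 0],
  [0.0005, 0.002, 0.012, 0],
  [0.0007, 0.002, 0.025, 0],
  [0.0008, 0.002, 0.035, 0],
  [0.0008, 0.002, 0.045, 0],
  [0.0008, 0.002, 0.053, 0],
  [0.0008, 0.002, 0.053, 0],
])

```text
clock: 54.48
position: [455.5, 357.9, 94.7]
ee_rot: [0.995, -0.095, -0.011, 0.001]
contact_force: [0.8, 0.3, -1.2]
gripper_width: 29.0
```

Run:
```python
from h import *
im,st=snap('wrist','w46.png'); k=keynow(st);print(st['clock'],k,st['contact_force'],st['wrist_torque'])
im,_=snap('side','s46.png',(100,200,300,400),3)
```

```text
54.475 (array([454.43891599, 356.58374331,  17.35999426]), array([ 0.0085417 , -0.01760616,  0.99980851]), np.float64(-10.875499412057987)) [ 0.80388053  0.28895304 -1.17486599] [ 0.00707201 -0.10963211  0.05465712]
```

View pics/s46.png

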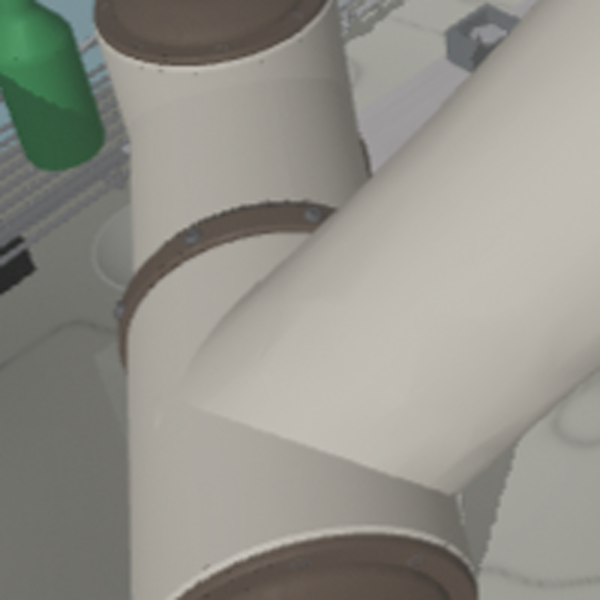

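Emit:
jog_arm([
  [0, 0, 0.003, 0],
  [0, 0, 0.005, 0],
  [0, 0, 0.005, 0],
])

```text
clock: 54.95
position: [455.8, 358.3, 90.7]
ee_rot: [0.995, -0.095, -0.01, 0.0]
contact_force: [0.3, -0.5, -0.5]
gripper_width: 28.9
```

Emit:
jog_arm([
  [0, 0, 0, 0],
  [0, 0, 0, 0],
  [0, 0, 0, 0],
  [0, 0, 0, 0],
], hand=0.4)

```text
clock: 55.45
position: [455.8, 358.3, 90.7]
ee_rot: [0.995, -0.095, -0.01, 0.0]
contact_force: [-0.3, -0.8, 0.5]
gripper_width: 60.0
```

Run:
```python
from h import *
im,st=snap('wrist','w47.png'); print(st['clock'],st['position'],st['contact_force'],st['gripper_width']); print(tooldelta(st,st['position']+[0,0,120]))
```

```text
55.45 [455.82100025 358.3271296   90.73009752] [-0.25748405 -0.77238979  0.50624305] 59.97846638835298
[-0.00236658  0.00023577 -0.11997643]
```

View pics/w47.png

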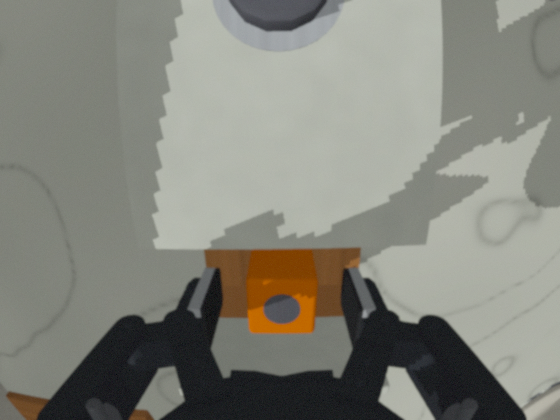

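Emit:
jog_arm([
  [-0.0005, 0, -0.02, 0],
  [-0.001, 0, -0.05, 0],
  [-0.002, 0, -0.1, 0],
  [-0.0024, 0.0002, -0.12, 0],
  [-0.0024, 0.0002, -0.12, 0],
  [-0.0024, 0.0002, -0.12, 0],
])

```text
clock: 56.25
position: [455.2, 357.8, 209.3]
ee_rot: [0.995, -0.095, -0.011, 0.001]
contact_force: [-0.6, 0.1, 0.0]
gripper_width: 60.0
```

Run:
```python
from h import *
im,st=snap('wrist','w48.png'); print(st['clock'],st['position'],yaw(st)); plan(st,[376,371.8,210],-10);
```

```text
56.25 [455.16895813 357.812105   209.33010608] -10.875617144596198
shift [-0.0804  0.0012  0.001 ] turn(tool z deg) -0.88
```

View pics/w48.png

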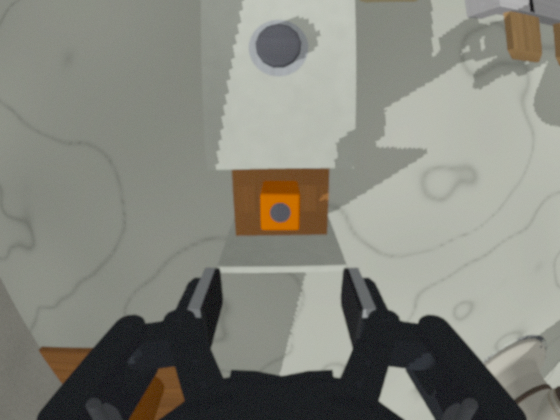

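Emit:
jog_arm([
  [-0.04, 0.0006, 0, -0.9],
  [-0.08, 0.0012, 0, -0.9],
  [-0.0804, 0.0012, 0.0, -0.9],
  [-0.081, 0.0012, 0.04, -0.9],
  [-0.082, 0.0012, 0.08, -0.9],
  [-0.083, 0.0012, 0.125, -0.9],
  [-0.083, 0.0012, 0.125, -0.9],
  [-0.083, 0.0012, 0.125, -0.9],
], hand=-1)

```text
clock: 57.3
position: [371.6, 372.8, 86.7]
ee_rot: [0.996, -0.087, -0.01, 0.001]
contact_force: [0.3, -0.5, 0.4]
gripper_width: -0.0
```

```bash
cat >> h.py <<'E'
def caseframe(st):
    d=st['position'][:2]-np.array([493.7,351]);print('case s',(d@[.985,-.174]).round(1),'t',(d@[.174,.985]).round(1),'z',st['position'][2].round(1),'yaw',yaw(st).round(2),'F',st['contact_force'].round(1),'w',st['gripper_width'],'t',st['clock'])
E
python3 - <<'E'
from h import *
st=read_state(); caseframe(st); print(tooldelta(st,[*(np.array([493.7,351])-40*np.array([.985,-.174])),85]))
E
```

```text
case s -124.0 t 0.2 z 86.7 yaw -9.95 F [ 0.3 -0.5  0.4] w -0.035247048061802295 t 57.3
[ 8.39979734e-02  3.37942087e-04 -6.87698585e-05]
```

Emit:
jog_arm([
  [0.015, 0, 0, 0],
  [0.024, 0, 0, 0],
  [0.03, 0, 0, 0],
  [0.037, 0, 0, 0],
  [0.044, 0, 0, 0],
  [0.052, 0, 0, 0],
  [0.06, 0, 0, 0],
  [0.068, 0, 0, 0],
  [0.076, 0, 0, 0],
  [0.084, 0, 0, 0],
])

```text
clock: 58.55
position: [454.8, 358.1, 84.9]
ee_rot: [0.996, -0.087, -0.011, 0.001]
contact_force: [-3.6, -0.1, 1.3]
gripper_width: -0.3
```

Run:
```python
from h import *
im,st=snap('wrist','w49.png'); caseframe(st)
```

```text
case s -39.6 t 0.3 z 84.9 yaw -9.96 F [-3.6 -0.1  1.3] w -0.31651485293378073 t 58.55
```

View pics/w49.png

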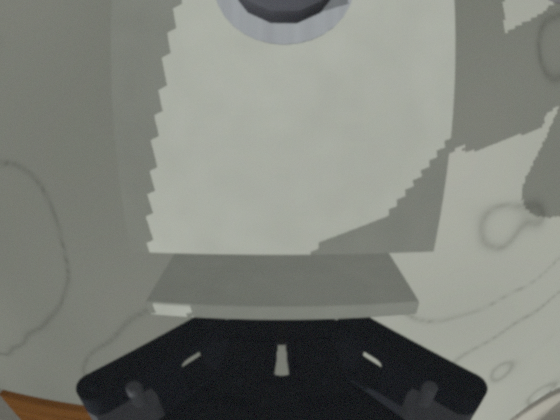

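Emit:
jog_arm([
  [0.006, 0, 0, 0],
  [0.011, 0, 0, 0],
  [0.016, 0, 0, 0],
  [0.019, 0, 0, 0],
  [0.021, 0, 0, 0],
])

```text
clock: 59.22
position: [476.5, 354.3, 84.4]
ee_rot: [0.996, -0.087, -0.01, 0.001]
contact_force: [-3.0, 0.1, 1.6]
gripper_width: -0.0
```

Run:
```python
from h import *
im,st=snap('wrist','w50.png'); caseframe(st)
cv2.imwrite('pics/c50.png',cv2.resize(im[200:340,100:460],None,fx=2.2,fy=2.2,interpolation=cv2.INTER_CUBIC))
```

```text
case s -17.5 t 0.3 z 84.4 yaw -9.98 F [-3.   0.1  1.6] w -0.012132113684022025 t 59.225
```

View pics/c50.png

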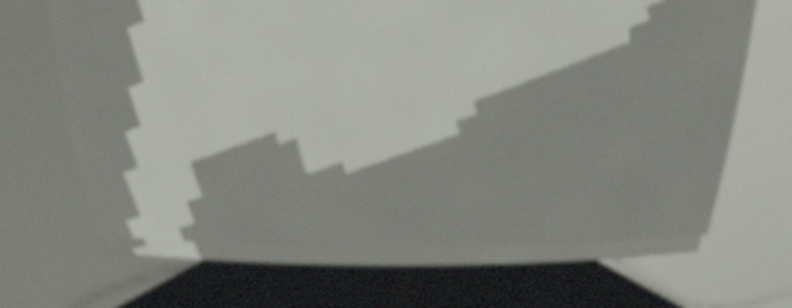

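Emit:
jog_arm([
  [0.002, 0, 0, 0],
  [0.004, 0, 0, 0],
  [0.006, 0, 0, 0],
  [0.007, 0, 0, 0],
])

```text
clock: 59.78
position: [478.9, 353.5, 84.1]
ee_rot: [0.996, -0.087, -0.014, 0.002]
contact_force: [-23.7, 6.0, 10.6]
gripper_width: 0.1
```

Run:
```python
from h import *
st=read_state(); caseframe(st)
```

```text
case s -15.0 t -0.1 z 84.1 yaw -10.0 F [-23.7   6.   10.6] w 0.12288453052131491 t 59.775
```

Emit:
jog_arm([
  [-0.005, 0, 0, 0],
  [-0.015, 0, 0, 0],
  [-0.05, 0, 0, 0],
  [-0.09, 0, 0, 0],
  [-0.09, 0, -0.06, 0],
  [-0.09, 0, -0.12, 0],
  [-0.09, 0, -0.15, 0],
  [-0.09, 0, -0.15, 0],
  [-0.09, 0, -0.15, 0],
])

```text
clock: 60.9
position: [394.3, 368.8, 235.7]
ee_rot: [0.996, -0.087, -0.014, 0.002]
contact_force: [0.2, -0.4, -0.4]
gripper_width: 0.2
```

Run:
```python
from h import *
im,st=snap('wrist','w51.png'); caseframe(st); snap('side','s51.png')
```

```text
case s -101.0 t 0.3 z 235.7 yaw -10.03 F [ 0.2 -0.4 -0.4] w 0.22799467559157202 t 60.9
```

View pics/w51.png

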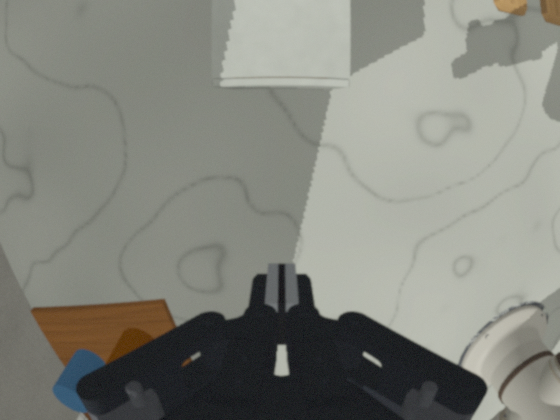

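View pics/s51.png

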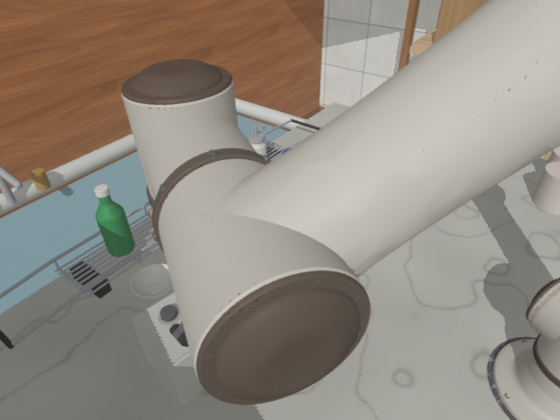

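Run:
```python
from h import *
im,st=snap('top','t52.png',(90,140,390,290),2.6)
```

```text
(no output)
```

View pics/t52.png

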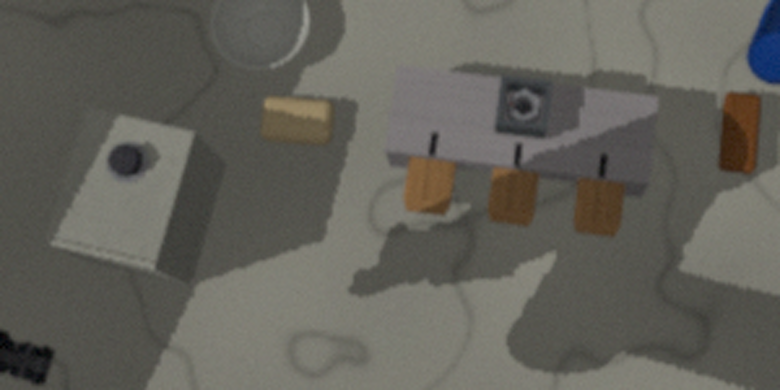

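The top view shows all three slats home under their stripes, standing out equally (crop (430,185), (514,195), (600,207)). The case is shut, with its panel seam as at the start, and the toiletries are where they were. I'm handing in.

Run:
```python
from bench import *
print(job_done())
```

```text
the job is handed in; nothing more can be done
None
```

The job is handed in at about 61 s of the 210 s; no verdict came back.

**What I did**
- **Slats:** All three went into the rack, each pushed to a hard stop.
- **Screw:** I took the orange key from its stand and turned the screw clockwise in three quarter turns, regrasping twice, until it stopped.
- **Drawer:** I pressed the button with the key's tip and stood the key in the drawer's well. Then I pushed the drawer shut to its hard stop, where the force reached 24 N.

**Last checks**
- **Slats:** In the final top view they stick out equally, each under its stripe. For the middle slat I measured about 52 mm of protrusion against 50 mm for fully home.
- **Screw:** Its red mark reads about 4.72–4.74 rad against the stop at 4.71, within the error of the reading.
- **Drawer and key:** The front panel looks the same as at the start and stayed shut when I backed off. I saw the key seated upright in the well before closing, but it can't be seen now.
- **Toiletries:** The ones in view (dish, soap, nail brush, most of the tumbler) look unmoved.

**Disagreements**
- **Stop torque:** After peaking at 0.44 N m, the torque dropped to 0.26 N m while the tool turned 6° further. I therefore lifted the key out and confirmed the screw's position by its mark.
- **Hexagon:** The screw's hexagon sat about 30° away from where I expected it relative to the gripper. I did not explain this and relied on the mark instead.
- **Tool tilt:** The tool picked up a tilt of about 2° from pushing. I allowed for it but could not remove it.

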